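# Rack the drained chopping boards by size

## Robot

A 6-joint arm with a two-finger parallel gripper is mounted at the origin on a cart in front of the work surface, level with it; the furniture and walls round the work are solid. World frame = base frame: x ahead of the robot, y to its left, z up, the work surface at z = 0. Lengths are in m, angles in rad, forces in N, time in s.
With the tool pointing down it reaches from about 0.35 to 0.775 m from the base axis. Payload 7.3 kg.
Tool frame: the origin (TCP) lies midway between the tips of the shut fingers; the grasp point (between the pads) lies 19 mm behind it; x points along the fingers, z is the direction in which the jaws open and shut, and the axes are right-handed (so a half turn about x gives the same grasp; the last joint's range is limited). The gripper opens to 92 mm and grips with 3 to 60 N. Pads are 19 mm wide; open, the fingers measure 130 mm over their backs; the gripper's body (75 mm by 190 mm) begins 47 mm behind the grasp point.
Start: joints at [1.178, 0.342, 1.524, -0, 1.275, -0.146], TCP at [0.128, 0.509, 0.227] pointing down, gripper open.
Joint ranges: [-2.53, 2.53], [-0.77, 2.02], [0.04, 2.7], [-1, 4.14], [0.28, 2.66], [-3.11, 3.11]. Speed limits (rad/s): [2.57, 2.57, 3.14, 3.14, 3.14, 3.14].

## Interface

Orientations are given as a unit quaternion [w, x, y, z].
In Python, from cell import r gives the robot as it stands.
- The arm moves only by the tool step_arm, never from a script. Its argument "motion" is text: rows parted by semicolons, each of 5 numbers parted by spaces: the gripper command: -1 is fully open, 1 is shut, values between are in proportion, then the shift along the tool's x, y, z in mm, then the turn about the tool's x in degrees. A call has 1 to 10 rows; each row shifts and turns the commanded pose from where the row before left it, along the tool's axes as they then stand; what a row does not reach is not made up. A row lasts 1/12 s, in which the tool goes at most 41.7 mm and 7.16 degrees, less where a joint would pass 70% of its speed; a pose out of reach is approached as far as the arm can. A call is refused whole if a number of a shift passes 41.7 or a number of a turn 7.16, either way. A call with a gripper value outside its range is refused whole. The fingers move at their own pace and stop on an object; "grip_force" is the grip in N (left out, the last holds). Time passes only in rows, so rows that do not move let the fingers close. It gives the time, the measured TCP pose, the force and the opening at its end, in the units of the state.
- r.observe(): the state, without advancing time (a new reading comes with each control period).
- r.camera(name): name is "scene" or "top" or "wrist"; returns (picture, depth): 400x640x3 uint8, red, green, blue; 400x640 float32, m along the optical axis (not along the pixel's ray), 0 where there is no reading.
- r.camera_info(name): a dict with "fx", "fy", "cx", "cy" (pixels), "k1" (the pictures are not rectified: a ray, as slopes to the right and down, at radius r is drawn at 1 + k1 r^2 times it, then the intrinsics apply), "R" (3x3) and "t" (3): a world point X has camera coordinates R X + t. Camera axes: x right, y down, z forward; pixel columns grow to the right and rows downward; lengths in m; the calibration is good to about 2 mm. A picture is of the moment at which its call begins: read the wrist's pose just before it. camera_info takes no time and is no camera call; for the wrist camera it gives the pose at the moment of the call.
- r.close_job(): hands the job in, once; it reports no verdict.
Trained networks look in the newest picture that a camera, given by its name, has taken for a name from the list of things; names that differ only in an ending like _2 or _b are one class to them, and where a whole thing is asked for, a point or a joint stands for the part that bears it (a point fixed in the world has none). Each returns a list of dicts, best first, with "p" (0 to 1); they miss things now and then, are a little off and sometimes report something else, mostly with a low value. They report only what shows in the picture. A call takes as long as a camera call. They do not tell look-alikes from the thing itself.
- r.find_in(camera, query): "position" ([x, y, z] in m, in world coordinates, good to about 4 mm: the middle of the surface that is visible of it).
- r.tip_of(camera, query): "position" ([x, y, z] in m, in world coordinates, good to about 4 mm: a listed point, or the origin of a listed thing).
The state is a dict: "time": time; "qpos": joint angles; "qvel": joint speeds; "effort": joint torques, N m; "tool_pos": TCP position; "ee_rot": TCP orientation; "contact_force": force on the tool from outside, world axes, zero at the start; "wrist_torque": the same for the moment, N m; "gripper_width": finger opening in m.
Only numpy, scipy, OpenCV 4.12 (cv2) and the standard library are available. Lean on these libraries where they do the work, as an engineer would, in place of code of your own. Each camera call takes 0.05 s, during which the arm holds its last target.

## Task

Put the three white chopping boards away in the wire rack, each standing upright on edge in its own slot, fully down on the rack's floor and centred between the two rows of hoops: the biggest in the back slot (farthest from the robot), the medium one in the middle slot and the smallest in the front slot. The smallest has been left in the back slot and has to be shifted; the other two lie on the sloping drainer. Leave the things standing round about where they are.

Things in the scene. Friction and masses are not known exactly. Their poses are not given: they have to be found in the camera images.
- big_board_center (a point): Big white chopping board, grey strips on its two sides: 140 wide x 170 long x 15 mm, 0.34 kg (+-25%). Point: its centre; x through the thickness, y along the width, z along the length. Starts on the drainer (left or right by chance), leaning 35 deg from upright, top edge (z) towards the robot; it rests on a wire 83 mm up the slope, above which both faces are free to pinch the top edge.
- medium_board_center (a point): Medium white chopping board, grey strips on its two sides: 120 wide x 145 long x 15 mm, 0.24 kg (+-25%). Point: its centre; x through the thickness, y along the width, z along the length. Starts on the drainer (left or right by chance), leaning 35 deg from upright, top edge (z) towards the robot; it rests on a wire 83 mm up the slope, above which both faces are free to pinch the top edge.
- small_board_center (a point): Small white chopping board, grey strips on its two sides: 100 wide x 120 long x 15 mm, 0.16 kg (+-25%). Point: its centre; x through the thickness, y along the width, z along the length. Starts upright (z up) in the back slot of the rack.
- slot_back (a point): Back (farthest from the robot) slot of the wire rack. Origin: mid-slot on top of the floor rails, 16 mm above the table; x across the slot, away from the robot, y along it, z up. 21 mm wide between wire hoops that rise 59 mm above the rails (rounded over from 40 mm, so the mouth widens), in two rows 35 mm either side along y.
- slot_middle (a point): Middle slot of the wire rack. Origin: mid-slot on top of the floor rails, 16 mm above the table; x across the slot, away from the robot, y along it, z up. 21 mm wide between wire hoops that rise 59 mm above the rails (rounded over from 40 mm, so the mouth widens), in two rows 35 mm either side along y.
- slot_front (a point): Front (nearest the robot) slot of the wire rack. Origin: mid-slot on top of the floor rails, 16 mm above the table; x across the slot, away from the robot, y along it, z up. 21 mm wide between wire hoops that rise 59 mm above the rails (rounded over from 40 mm, so the mouth widens), in two rows 35 mm either side along y.
- rack: Steel wire rack fixed to the table, 252 x 144 mm, with three slots in a row along x, 64 mm apart. Origin under its centre; x away from the robot, z up.
- drainer: Sloping wire drainer on a low steel tray, 200 x 350 mm, fixed to the table. Origin under the tray's centre; x away from the robot, y to its left. Two places side by side, 80 mm either side along y. The trough for the boards' lower edges is at x = 75 mm, 34 mm up; wire frames at both ends and the middle reach 100 mm up.
- tin: bystander, to be left alone: green tin, 71 x 88 x 111 mm, origin under its centre
- bowl: bystander, to be left alone: tan rice bowl, 93 mm across, 64 mm high, origin under its centre
Mind the look-alikes: they are no part of the job. What is shaped like the part that bears small_board_center but blue is not meant.

How it is judged:
At the end, for the whole second after the job is handed in: Big board in the back slot, medium in the middle, small in front, each on edge: faces within 0.2 rad of the slot's plane, centre within 14 mm across and 30 mm along the slot, down on the floor rails to 8 mm; staying so for a second (x of big_board_center in the frame of slot_back between -0.014 and 0.014 m and y of big_board_center in the frame of slot_back between -0.03 and 0.03 m and z of big_board_center in the frame of slot_back between 0.062 and 0.093 m and angle between the x axis of big_board_center and the x axis of slot_back, either way round below 0.2 rad and x of medium_board_center in the frame of slot_middle between -0.014 and 0.014 m and y of medium_board_center in the frame of slot_middle between -0.03 and 0.03 m and z of medium_board_center in the frame of slot_middle between 0.05 and 0.0805 m and angle between the x axis of medium_board_center and the x axis of slot_middle, either way round below 0.2 rad and x of small_board_center in the frame of slot_front between -0.014 and 0.014 m and y of small_board_center in the frame of slot_front between -0.03 and 0.03 m and z of small_board_center in the frame of slot_front between 0.04 and 0.068 m and angle between the x axis of small_board_center and the x axis of slot_front, either way round below 0.2 rad); the robot touches nothing.
It fails at once if the tin is pushed more than 40 mm or knocked over (distance of tin from where it was at the start of the episode above 0.04 m or angle between tin's own z axis and vertical above 0.5 rad).
It fails at once if the bowl is pushed more than 40 mm or knocked over (distance of bowl from where it was at the start of the episode above 0.04 m or angle between bowl's own z axis and vertical above 0.5 rad).
It also fails if it takes over 72 s, if anything falls off the work surface, if the arm or the gripper's body presses on something with over 40 N, if the wrist force passes 120 N, or if a joint passes its speed limit or range.

## Working session

There is one attempt and no reset: what is moved stays moved. The work goes in short steps, Python scripts to look and compute and a tool call to move; the robot and the scene stay as the last step left them, time stands still between calls to the robot, and variables do not carry over. Pictures are saved under pics/ and viewed, and the job is handed in when it is done.

Besides the shell and the picture viewer there is one more tool, called as name(argument=value, ...) on one line, values as JSON. step_arm: Moves the arm, as the interface text tells. Its arguments: {"type":"object","properties":{"motion":{"type":"string"},"grip_force":{"type":"number"}},"required":["motion"]}

```bash
ls; mkdir -p pics; cat > h.py <<'E'
import numpy as np,cv2
from scipy.spatial.transform import Rotation as Ro
from cell import r
def rot(q): return Ro.from_quat([q[1],q[2],q[3],q[0]]).as_matrix()
def save(name,cam,f=None):
    im,d=r.camera(cam); cv2.imwrite(f'pics/{name}.png',im[:,:,::-1]); np.savez(f'pics/{name}.npz',im=im,d=d,**{k:np.array(v) for k,v in r.camera_info(cam).items()}); return im,d
def cloud(name):
    z=np.load(f'pics/{name}.npz'); d=z['d']; v,u=np.mgrid[:400,:640]
    xd=(u-z['cx'])/z['fx']; yd=(v-z['cy'])/z['fy']; k=float(z['k1'])
    x,y=xd.copy(),yd.copy()
    for _ in range(8):
        s=1+k*(x*x+y*y); x,y=xd/s,yd/s
    P=np.stack([x*d,y*d,d],-1)
    W=(P-z['t'])@z['R']
    W[d==0]=np.nan
    return z['im'],W
E
python3 - <<'E'
from h import *
o=r.observe(); print(o)
for c in ['scene','top','wrist']:
    save(c+'0',c)
    i=r.camera_info(c); print(c,i)
print(r.tip_of('top','rack'),r.tip_of('top','drainer'),r.tip_of('top','tin'),r.tip_of('top','bowl'))
for n in ['slot_back','big_board_center','medium_board_center','small_board_center']: print(n,r.tip_of('top',n),r.tip_of('scene',n))
E
```

```text
pics
{'time': 0.0, 'qpos': array([ 1.17798061e+00,  3.42691069e-01,  1.52504285e+00, -2.83441526e-05,
        1.27542217e+00, -1.46004242e-01]), 'qvel': array([-8.16998431e-04, -1.57089959e-03,  4.75427647e-05,  1.57943307e-04,
        8.09892275e-04,  6.19365917e-04]), 'effort': array([-2.13531515e-03, -4.31246924e+01, -2.44223052e+01,  7.17605883e-02,
        5.56988013e-02, -9.17575017e-05]), 'tool_pos': array([0.12808775, 0.50869329, 0.22605239]), 'ee_rot': array([ 0.55726593, -0.43493445,  0.55821806,  0.43437232]), 'contact_force': array([-0.20793948,  0.09193266,  0.51943479]), 'wrist_torque': array([ 0.04866316, -0.00120693, -0.00566125]), 'gripper_width': 0.09201478494500102}
scene {'fx': 362.8396497277304, 'fy': 362.8396497277304, 'cx': 317.7531885412215, 'cy': 195.7459847271301, 'k1': -0.015726024775864125, 'R': array([[ 0.86019643, -0.50983185,  0.01155788],
       [-0.29501858, -0.51599096, -0.8041874 ],
       [ 0.41596411,  0.68834934, -0.59426345]]), 't': array([-0.48332187,  0.20063998,  1.10743059])}
top {'fx': 515.1241426319607, 'fy': 515.1241426319607, 'cx': 324.3
[... 896 characters left out ...]
: 0.69}]
slot_back [{'position': [0.5667, -0.1715, 0.0183], 'p': 0.81}] [{'position': [0.5687, -0.1739, 0.0153], 'p': 0.77}]
big_board_center [{'position': [0.5769, 0.2832, 0.1033], 'p': 0.67}] [{'position': [0.5819, 0.2889, 0.104], 'p': 0.54}]
medium_board_center [{'position': [0.6145, 0.1374, 0.0897], 'p': 0.69}] [{'position': [0.6187, 0.1312, 0.0928], 'p': 0.59}]
small_board_center [{'position': [0.5694, -0.1732, 0.0742], 'p': 0.85}, {'position': [0.5693, -0.3479, 0.0619], 'p': 0.64}, {'position': [0.4374, 0.0028, -0.0018], 'p': 0.53}] [{'position': [0.5668, -0.174, 0.0798], 'p': 0.59}, {'position': [0.5659, -0.3423, 0.0625], 'p': 0.58}, {'position': [0.5701, -0.1736, 0.0174], 'p': 0.56}]
```

View pics/top0.png

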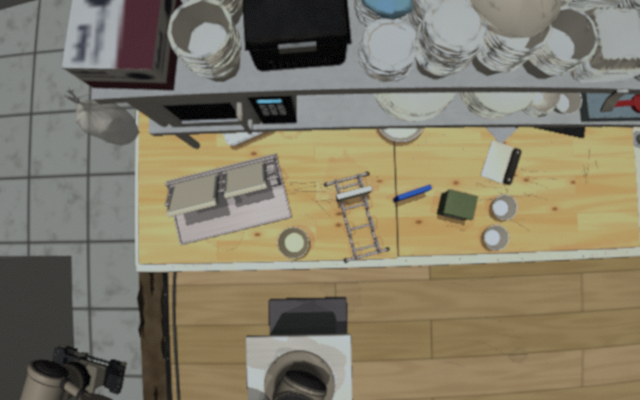

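View pics/scene0.png

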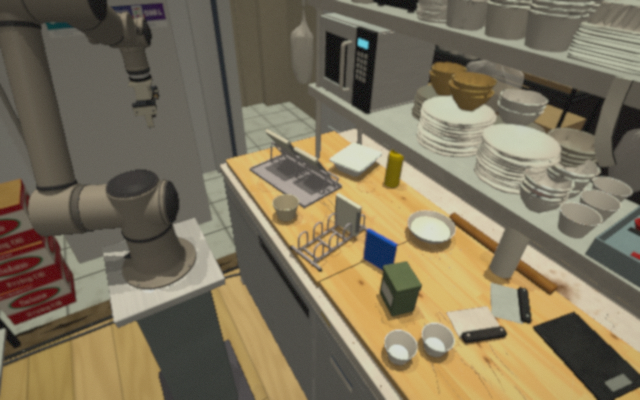

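View pics/wrist0.png

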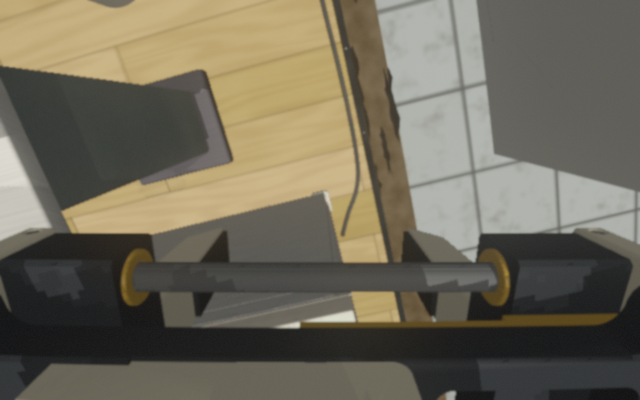

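Top view: drainer at left (about 230,195), with the big board at its left end (195,190) and the medium one at right (245,180). The rack is at (358,215), with the small board in its far slot (353,193). The blue look-alike is at (413,193), the tin at (458,205) and the bowl at (294,242).

```bash
python3 - <<'E'
from h import *
im,W=cloud('top0')
x,y,z=W[...,0],W[...,1],W[...,2]
hsv=cv2.cvtColor(im,cv2.COLOR_RGB2HSV)
# shelf geometry: front most points by height
for zl,zh in [(0.2,0.3),(0.3,0.5),(0.5,0.7),(0.7,1.2)]:
    m=(z>zl)&(z<zh)&(y>-0.6)&(y<0.5)&(x>0.35)
    if m.sum(): print('obst',zl,zh,m.sum(),np.nanpercentile(x[m],[0,5,50]))
for n,c in [('top0',None),('scene0',None)]:
    im,W=cloud(n);x,y,z=W[...,0],W[...,1],W[...,2]
    print(n,'table z',np.nanmedian(z[(x>.4)&(x<.65)&(y<0.1)&(y>-.5)]))
    def box(nm,x0,x1,y0,y1,z0,z1):
        m=(x>x0)&(x<x1)&(y>y0)&(y<y1)&(z>z0)&(z<z1)
        P=W[m]; c=P.mean(0); u,s,vt=np.linalg.svd(P-c,full_matrices=False)
        print(nm,len(P),c.round(4),'n',vt[2].round(3),'rms',(s/np.sqrt(len(P))).round(4),'zmax',P[:,2].max().round(3), P[:,:2].min(0).round(3),P[:,:2].max(0).round(3))
    box('bigside',.45,.72,.2,.4,.1,.25)
    box('medside',.45,.72,.06,.2,.1,.25)
    box('small',.53,.61,-.24,-.1,.085,.2)
    box('blue',.53,.61,-.40,-.27,.05,.2)
    box('tin',.4,.66,-.56,-.40,.04,.2)
    box('bowl',.35,.5,-.06,.07,.03,.2)
cv2.imwrite('pics/top0z.png',cv2.resize(im[::1],(640,400)))
z_=np.load('pics/top0.npz')['im'][110:280,140:480][:,:,::-1]
cv2.imwrite('pics/top0c.png',cv2.resize(z_,(780,390),interpolation=cv2.INTER_CUBIC))
print(rot(r.observe()['ee_rot']).round(3))
E
```

```text
obst 0.2 0.3 399 [0.7125635  0.71332493 0.71506726]
obst 0.3 0.5 12806 [0.67454288 0.69995865 0.7283903 ]
obst 0.5 0.7 17314 [0.68464296 0.71354514 0.72681262]
obst 0.7 1.2 36137 [0.7111905  0.72282869 0.76524675]
top0 table z 0.0026325617286889038
bigside 1052 [0.5583 0.2728 0.147 ] n [0.77  0.163 0.617] rms [0.0423 0.0311 0.0039] zmax 0.183 [0.515 0.201] [0.607 0.365]
medside 709 [0.5987 0.1263 0.1356] n [-0.759 -0.154 -0.633] rms [0.0358 0.0237 0.0041] zmax 0.163 [0.564 0.06 ] [0.637 0.198]
small 235 [ 0.5688 -0.1751  0.1317] n [-0.956 -0.22   0.193] rms [0.0292 0.0126 0.0042] zmax 0.145 [ 0.552 -0.226] [ 0.587 -0.126]
blue 224 [ 0.5664 -0.3433  0.1144] n [-0.953 -0.285  0.103] rms [0.0307 0.0154 0.0044] zmax 0.128 [ 0.546 -0.395] [ 0.589 -0.298]
tin 903 [ 0.5291 -0.4748  0.1063] n [ 0.202 -0.321 -0.925] rms [0.0278 0.0219 0.0146] zmax 0.122 [ 0.487 -0.531] [ 0.574 -0.43 ]
bowl 366 [0.4342 0.0055 0.0516] n [-0.004 -0.006 -1.   ] rms [0.0291 0.0287 0.011 ] zmax 0.071 [ 0.389 -0.043] [0.48  0.048]
scene0 table z 0.002814803119541791
bigside 274 [0.5454 0.2632 0.1471] n [-0.842 -0.206 -0.498] rms [0.0444 0.0303 0.0038] zmax 0.181 [0.512 0.204] [0.592 0.366]
medside 245 [0.5874 0.1172 0.1346] n [-0.85  -0.225 -0.477] rms [0.0394 0.0222 0.0044] zmax 0.171 [0.539 0.064] [0.629 0.2  ]
small 422 [ 0.5634 -0.1806  0.116 ] n [ 0.965  0.251 -0.08 ] rms [0.0304 0.0169 0.0035] zmax 0.139 [ 0.549 -0.225] [ 0.587 -0.124]
blue 699 [ 0.5609 -0.3512  0.0916] n [ 0.949  0.311 -0.059] rms [0.0299 0.0226 0.0031] zmax 0.124 [ 0.542 -0.397] [ 0.586 -0.299]
tin 1399 [ 0.5157 -0.4896  0.0936] n [-0.705 -0.228  0.671] rms [0.0296 0.025  0.0172] zmax 0.115 [ 0.482 -0.53 ] [ 0.569 -0.429]
bowl 397 [0.4342 0.0091 0.0493] n [-0.008  0.002 -1.   ] rms [0.0324 0.0246 0.0106] zmax 0.067 [ 0.385 -0.042] [0.478 0.053]
[[ 0.    -0.97   0.244]
 [ 0.     0.244  0.97 ]
 [-1.    -0.     0.   ]]
```

View pics/top0c.png

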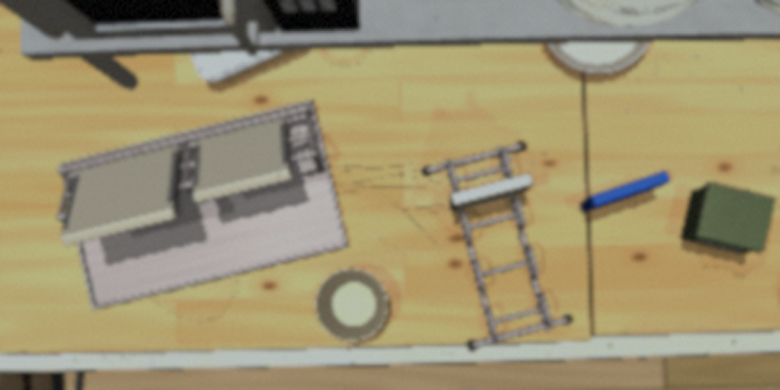

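```bash
python3 - <<'E'
from h import *
for n in ['top0','scene0']:
    im,W=cloud(n);x,y,z=W[...,0],W[...,1],W[...,2]
    print(n)
    for y0 in np.arange(-.3,.5,.1):
        row=[]
        for z0 in np.arange(.05,.75,.05):
            m=(y>y0)&(y<y0+.1)&(z>z0)&(z<z0+.05)&(x>.62)
            row.append('%.2f/%d'%(np.nanpercentile(x[m],3),m.sum()) if m.sum()>3 else '-')
        print(y0.round(2),row)
E
```

```text
top0
-0.3 ['0.73/8', '-', '-', '-', '0.71/41', '0.71/755', '0.72/289', '0.72/570', '-', '-', '-', '0.71/814', '0.72/710', '0.72/2236']
-0.2 ['0.62/7', '-', '-', '-', '0.71/45', '0.72/1396', '-', '-', '-', '-', '-', '0.71/1738', '0.72/913', '0.73/1393']
-0.1 ['-', '-', '-', '-', '0.71/48', '0.72/1067', '0.72/88', '0.72/93', '0.72/101', '0.72/112', '0.72/78', '0.71/1283', '0.72/464', '0.74/681']
0.0 ['0.62/161', '0.62/49', '-', '-', '0.71/35', '0.71/233', '0.70/198', '0.69/240', '0.69/253', '0.69/391', '0.72/236', '0.71/1466', '0.72/478', '0.72/1221']
0.1 ['0.62/529', '0.62/38', '-', '-', '0.71/48', '0.71/300', '0.72/303', '0.73/234', '0.73/261', '0.72/185', '0.72/203', '0.71/1153', '0.72/580', '0.72/1176']
0.2 ['0.62/186', '0.73/45', '0.73/33', '0.73/7', '0.71/42', '0.71/326', '0.72/223', '0.72/231', '0.72/256', '0.72/232', '0.72/153', '0.71/620', '0.72/426', '0.72/452']
0.3 ['0.62/42', '0.73/4', '0.73/5', '-', '0.71/15', '0.70/211', '0.68/170', '0.68/351', '0.68/501', '0.69/545', '0.72/51', '0.71/394', '0.72/143', '0.73/154']
0.4 ['-', '-', '-', '-', '-', '-', '-', '0.68/18', '0.68/1
[... 531 characters left out ...]
2/28', '1.94/189', '1.97/79', '0.71/58', '0.71/264', '0.69/263', '0.68/317', '0.68/335', '0.68/364', '0.72/399', '0.71/394', '0.73/76', '-']
0.1 ['0.63/624', '1.94/10', '1.94/167', '1.97/70', '0.71/50', '0.71/226', '0.72/185', '0.72/174', '0.72/185', '0.72/210', '0.72/339', '0.71/259', '-', '-']
0.2 ['0.73/239', '0.73/55', '0.73/57', '0.72/68', '0.71/67', '0.71/201', '0.72/183', '0.72/197', '0.72/213', '0.72/220', '0.72/278', '0.71/150', '-', '-']
0.3 ['0.73/22', '0.72/9', '0.72/12', '0.72/12', '0.71/21', '0.69/144', '0.67/229', '0.67/291', '0.67/292', '0.69/171', '0.72/34', '0.71/53', '-', '-']
0.4 ['-', '-', '-', '-', '-', '-', '0.67/4', '0.67/11', '0.68/39', '0.69/25', '-', '-', '-', '-']
```

step_arm(motion="-1 -8 -27 -15 0;-1 -8 -27 -15 0;-1 -8 -27 -15 0;-1 -8 -27 -15 0;-1 -8 -27 -15 0;-1 -8 -27 -15 0;-1 -8 -27 -15 0;-1 -8 -27 -15 0;-1 -8 -27 -15 0;-1 -8 -27 -15 0", grip_force=20)

```text
time: 1.58
tool_pos: [0.3543, 0.2965, 0.3073]
ee_rot: [0.558, -0.435, 0.558, 0.435]
contact_force: [0.5, 0.6, -0.1]
gripper_width: 0.0919
```

step_arm(motion="-1 0 0 0 7;-1 0 0 0 7;-1 0 0 0 7;-1 0 0 0 7;-1 0 0 0 7;-1 0 0 0 7;-1 0 0 0 7;-1 0 0 0 7;-1 0 0 0 7")

```text
time: 2.33
tool_pos: [0.3534, 0.2977, 0.3068]
ee_rot: [0.703, -0.077, 0.703, 0.077]
contact_force: [-0.1, -0.3, 0.2]
gripper_width: 0.0917
```

```bash
python3 - <<'E'
from h import *
o=r.observe(); print(rot(o['ee_rot']).round(3),o['qpos'].round(2))
save('w1','wrist'); i=r.camera_info('wrist'); print('cam',-np.array(i['R']).T@np.array(i['t']), np.array(i['R'])[2])
E
```

```text
[[ 0.    -0.217  0.976]
 [ 0.     0.976  0.217]
 [-1.     0.     0.   ]] [0.53 0.17 1.54 0.   1.44 0.32]
cam [0.33834516 0.36649786 0.46473891] [ 0.05544173 -0.25886115 -0.9643221 ]
```

View pics/w1.png

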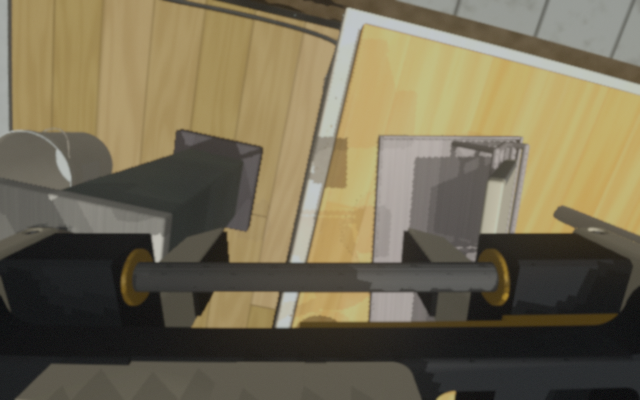

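step_arm(motion="-1 0 -38 -1 0;-1 0 -38 -1 0;-1 0 -38 -1 0;-1 0 -38 -1 0;-1 0 -38 -1 0;-1 0 -38 -1 0;-1 0 -38 -1 0;-1 0 -38 -1 0;-1 0 -38 -1 0;-1 0 -38 -1 0")

```text
time: 3.22
tool_pos: [0.4282, -0.077, 0.307]
ee_rot: [0.703, -0.08, 0.702, 0.08]
contact_force: [0.8, 0.6, 1.2]
gripper_width: 0.0921
```

step_arm(motion="-1 0 -38 -2 0;-1 0 -38 -2 0;-1 0 -38 -2 0;-1 0 -38 -2 0;-1 0 -38 -2 0;-1 0 0 0 0")

```text
time: 3.72
tool_pos: [0.4609, -0.2684, 0.3054]
ee_rot: [0.702, -0.079, 0.703, 0.078]
contact_force: [-1.4, 0.3, -0.0]
gripper_width: 0.0916
```

```bash
python3 - <<'E'
from h import *
o=r.observe(); print(o['tool_pos'],rot(o['ee_rot']).round(3)[:,2],o['qpos'].round(2))
save('w2','wrist')
for n in ['slot_back','slot_middle','slot_front','small_board_center','rack']: print(n,r.tip_of('wrist',n))
E
```

```text
[ 0.46093012 -0.26838046  0.3054403 ] [ 0.975  0.221 -0.001] [-0.67  0.31  1.35 -0.    1.48 -0.89]
slot_back []
slot_middle []
slot_front []
small_board_center [{'position': [0.5629, -0.1751, 0.0741], 'p': 0.78}, {'position': [0.565, -0.3434, 0.0578], 'p': 0.61}]
rack []
```

View pics/w2.png

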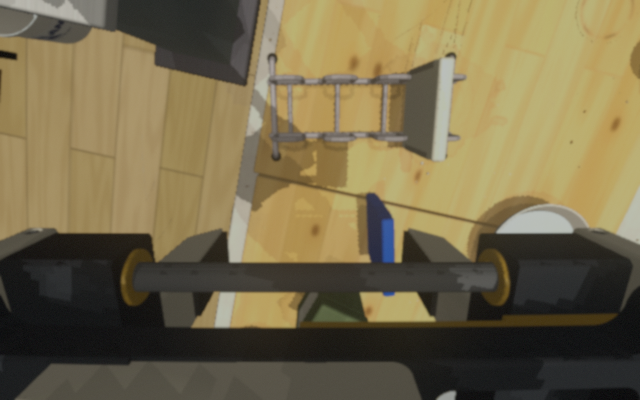

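```bash
python3 - <<'E'
from h import *
im,W=cloud('w2');x,y,z=W[...,0],W[...,1],W[...,2]
m0=(x>.36)&(x<.65)&(y>-.28)&(y<-.07)
print('table',np.nanmedian(z[m0&(z<.02)]))
# board top
m=m0&(z>.125)&(z<.15); P=W[m]; print(len(P),P.mean(0),np.percentile(z[m],[5,50,95]))
(cx,cy),(w,h),a=cv2.minAreaRect(P[:,:2].astype(np.float32)*1000); print('top rect',cx,cy,w,h,a)
c=P.mean(0);u,s,vt=np.linalg.svd(P[:,:2]-c[:2]);print('dir',vt[0],np.degrees(np.arctan2(vt[0][1],vt[0][0])))
# wires
m=m0&(z>.055)&(z<.09)&(x<.545); P=W[m]
print('hoops n',len(P))
a=np.radians(13); R=np.array([[np.cos(a),np.sin(a)],[-np.sin(a),np.cos(a)]])
Q=P[:,:2]@R.T
print(np.histogram(Q[:,0],bins=np.arange(.3,.56,.006)))
print(np.histogram(Q[:,1],bins=np.arange(-.35,-.2,.006)))
crop=im[40:180,240:490][:,:,::-1]; cv2.imwrite('pics/w2c.png',cv2.resize(crop,(800,448),interpolation=cv2.INTER_CUBIC))
E
```

```text
table 0.0002671402229864749
1817 [ 0.56524811 -0.17015281  0.13474242] [0.12749928 0.13566726 0.13715361]
top rect 567.0401611328125 -171.16416931152344 15.714098930358887 98.12071990966797 13.591629981994629
dir [-0.23250654  0.97259483] 103.44468754465906
hoops n 1051
(array([ 0,  0,  0,  0,  0, 11, 46, 53, 56, 56, 60, 61, 28,  0,  0,  0, 50,
       53, 55, 57, 53, 49, 43,  4,  0,  0, 15, 69, 64, 61, 47, 29, 22,  9,
        0,  0,  0,  0,  0,  0,  0,  0,  0]), array([0.3  , 0.306, 0.312, 0.318, 0.324, 0.33 , 0.336, 0.342, 0.348,
       0.354, 0.36 , 0.366, 0.372, 0.378, 0.384, 0.39 , 0.396, 0.402,
       0.408, 0.414, 0.42 , 0.426, 0.432, 0.438, 0.444, 0.45 , 0.456,
       0.462, 0.468, 0.474, 0.48 , 0.486, 0.492, 0.498, 0.504, 0.51 ,
       0.516, 0.522, 0.528, 0.534, 0.54 , 0.546, 0.552, 0.558]))
(array([  0,   0,   0, 242, 212,   0,   0,   0,   0,   0,   0,   0,   0,
         0,  41, 555,   1,   0,   0,   0,   0,   0,   0,   0]), array([-0.35 , -0.344, -0.338, -0.332, -0.326, -0.32 , -0.314, -0.308,
       -0.302, -0.296, -0.29 , -0.284, -0.278, -0.272, -0.266, -0.26 ,
       -0.254, -0.248, -0.242, -0.236, -0.23 , -0.224, -0.218, -0.212,
       -0.206]))
```

View pics/w2c.png

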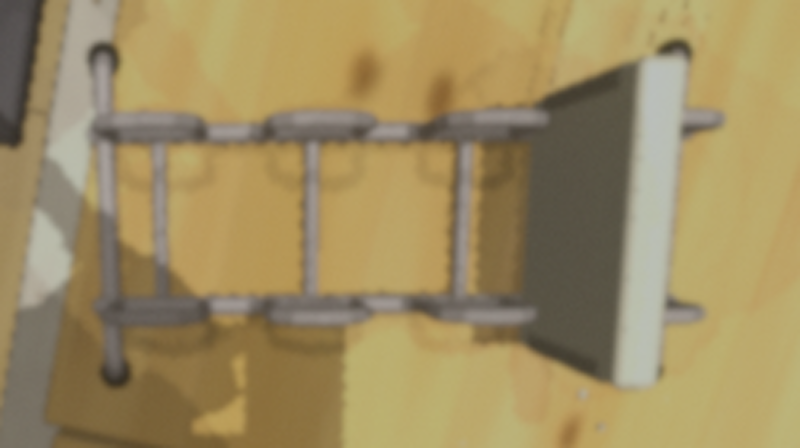

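```bash
python3 - <<'E'
from h import *
im,W=cloud('w2');x,y,z=W[...,0],W[...,1],W[...,2]
m0=(x>.36)&(x<.65)&(y>-.28)&(y<-.07)
m=m0&(z>.055)&(z<.09)&(x<.545); P=W[m]
a=np.radians(13)
for it in range(3):
    R=np.array([[np.cos(a),np.sin(a)],[-np.sin(a),np.cos(a)]])
    Q=P[:,:2]@R.T; mid=np.median([Q[:,1].min(),Q[:,1].max()]); mid=(Q[:,1].min()+Q[:,1].max())/2
    ss=[]
    for s in (Q[:,1]>mid,Q[:,1]<mid):
        p=np.polyfit(Q[s,0],Q[s,1],1); ss.append((p[0],np.median(Q[s,1]),s.sum()))
    print(np.degrees(a),ss)
    a+=np.arctan((ss[0][0]*ss[0][2]+ss[1][0]*ss[1][2])/(ss[0][2]+ss[1][2]))
yc=(ss[0][1]+ss[1][1])/2
for lo,hi in [(.3,.385),(.385,.448),(.448,.512)]:
    for row in (0,1):
        q=Q[(Q[:,0]>lo)&(Q[:,0]<hi)&((Q[:,1]>mid)==row)]
        print(lo,row,np.percentile(q[:,0],[1,99]),q[:,2-1].mean(), len(q))
print('ymid',yc,'a',np.degrees(a))
E
```

```text
13.0 [(np.float64(0.005729929090232515), np.float64(-0.2576924502142051), np.int64(597)), (np.float64(0.005040672641772625), np.float64(-0.32614963474727415), np.int64(454))]
13.311238573057542 [(np.float64(0.0003038714066286123), np.float64(-0.2600125403151409), np.int64(597)), (np.float64(-0.00038446940289803565), np.float64(-0.32842274476810845), np.int64(454))]
13.31161266493454 [(np.float64(0.0002973496543967101), np.float64(-0.26001529186542854), np.int64(597)), (np.float64(-0.00039099007897781883), np.float64(-0.32842562820948995), np.int64(454))]
0.3 0 [0.33244048 0.37324823] -0.32855795190803266 171
0.3 1 [0.33383211 0.37323116] -0.2598916572979049 200
0.385 0 [0.39554479 0.43573522] -0.32839433965248666 171
0.385 1 [0.39575319 0.43664549] -0.2598526255742531 193
0.448 0 [0.45914476 0.48213595] -0.32865508236490665 112
0.448 1 [0.45971928 0.49801446] -0.2598514043800558 204
ymid -0.2942204600374593 a 13.311613114568425
```

step_arm(motion="-1 0 0 0 -0.5;-1 10 14 25 0;-1 10 14 25 0;-1 10 14 25 0;-1 10 14 25 0;-1 10 14 25 0;-1 30 0 0 0;-1 30 0 0 0;-1 20 0 0 0;-1 0 0 0 0")

```text
time: 4.85
tool_pos: [0.564, -0.1633, 0.1724]
ee_rot: [0.7, -0.082, 0.705, 0.085]
contact_force: [-0.4, 0.3, -0.1]
gripper_width: 0.0917
```

```bash
python3 - <<'E'
from h import *
o=r.observe(); T=rot(o['ee_rot']);print(o['tool_pos'],T[:,2],np.degrees(np.arctan2(T[1,2],T[0,2])))
print(T.T@(np.array([.567,-.171,.106])-o['tool_pos'])*1000)
E
```

```text
[ 0.56397494 -0.16328208  0.17241085] [ 0.97235691  0.23340553 -0.00662573] 13.497954789937154
[66.35840759 -8.55476463  1.58005032]
```

step_arm(motion="-1 25 -4 1 0;-1 25 -4 1 0;-1 16 0 0 0;0 0 0 0 0;1 0 0 0 0;1 0 0 0 0;1 0 0 0 0;1 0 0 0 0;1 0 0 0 0")

```text
time: 5.6
tool_pos: [0.5705, -0.1729, 0.1119]
ee_rot: [0.703, -0.083, 0.702, 0.082]
contact_force: [-0.9, -1.1, -0.1]
gripper_width: 0.056
```

```bash
python3 - <<'E'
from h import *
o=r.observe(); T=rot(o['ee_rot']);print(o['tool_pos'],T[:,2],np.degrees(np.arctan2(T[1,2],T[0,2])),o['contact_force'],o['gripper_width'])
save('w3','wrist'); save('s3','scene')
E
```

```text
[ 0.57050019 -0.17291214  0.11187387] [0.97289754 0.23123126 0.00157816] 13.369588951788383 [-0.88574454 -1.05284018 -0.05579914] 0.05604158023816387
```

View pics/w3.png

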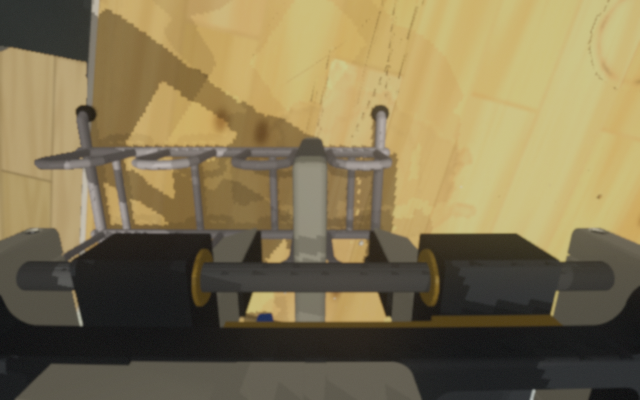

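View pics/s3.png

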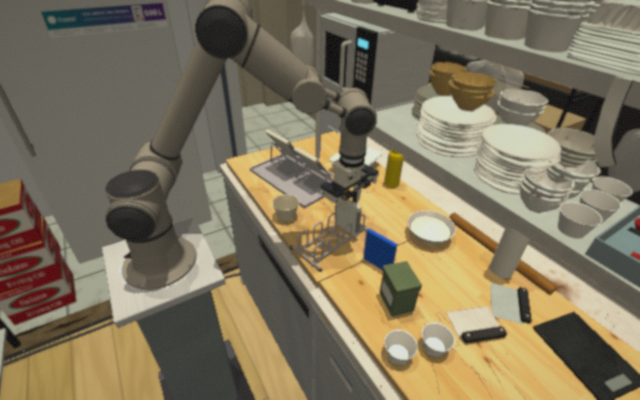

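Wrist view: the small board (310,200) is centred between the half-closed fingers at columns 240 and 395. I'll finish closing.

step_arm(motion="1 0 0 0 0;1 0 0 0 0;1 0 0 0 0;1 0 0 0 0;1 0 0 0 0;1 0 0 0 0;1 0 0 0 0;1 0 0 0 0;1 0 0 0 0", grip_force=20)

```text
time: 6.45
tool_pos: [0.57, -0.1728, 0.1107]
ee_rot: [0.702, -0.082, 0.702, 0.082]
contact_force: [-0.5, -0.7, -0.1]
gripper_width: 0.0149
```

step_arm(motion="1 -20 0 0 0;1 -30 0 0 0;1 -30 0 0 0;1 0 1 -26 0;1 0 1 -26 0;1 0 1 -26 0;1 0 0 -26 0;1 0 0 -24 0;1 0 0 0 0;1 0 0 0 0")

```text
time: 7.28
tool_pos: [0.4441, -0.1997, 0.1909]
ee_rot: [0.702, -0.082, 0.702, 0.082]
contact_force: [0.9, -0.7, -1.1]
gripper_width: 0.0148
```

```bash
cat >> h.py <<'E'
A=np.radians(13.31); RR=np.array([[np.cos(A),np.sin(A)],[-np.sin(A),np.cos(A)]])
def st():
    o=r.observe(); T=rot(o['ee_rot']); p=o['tool_pos']
    print('tcp',p.round(4),'Q',(RR@p[:2]).round(4),'yaw %.2f'%np.degrees(np.arctan2(T[1,2],T[0,2])),'downtilt',T[:2,0].round(3),'F',o['contact_force'].round(1),'w %.4f'%o['gripper_width'],'t %.2f'%o['time'])
    return o,T,p
E
python3 - <<'E'
from h import *
st(); save('w4','wrist')
E
```

```text
tcp [ 0.4441 -0.1997  0.1909] Q [ 0.3862 -0.2966] yaw 13.27 downtilt [0. 0.] F [ 0.9 -0.7 -1.1] w 0.0148 t 7.28
```

View pics/w4.png

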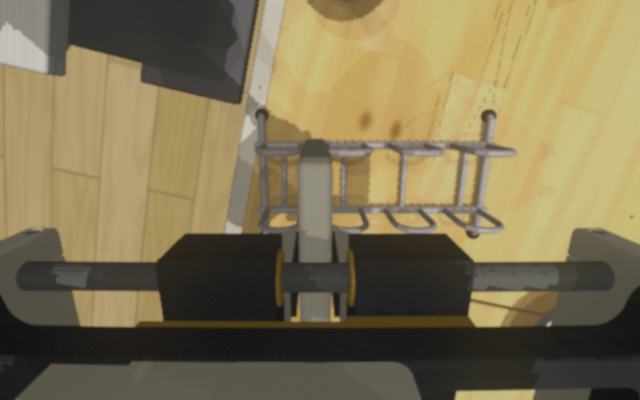

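```bash
cat >> h.py <<'E'
def hoops(n,side='up'):
    im,W=cloud(n);x,y,z=W[...,0],W[...,1],W[...,2]
    Q=W[...,:2]@RR.T
    m=(z>.055)&(z<.085)&(Q[...,0]>.31)&(Q[...,0]<.58)
    for nm,s in (('left',(Q[...,1]>-.275)&(Q[...,1]<-.245)),('right',(Q[...,1]<-.315)&(Q[...,1]>-.345))):
        q=Q[m&s]; 
        if len(q)<20: continue
        p=np.polyfit(q[:,0],q[:,1],1); h,e=np.histogram(q[:,0],bins=np.arange(.31,.582,.001))
        occ=h>0; idx=np.flatnonzero(np.diff(np.r_[0,occ.astype(int),0])); 
        print(nm,len(q),'y',np.median(q[:,1]).round(4),'yawerr',np.degrees(p[0]).round(2),'runs',[(round(float(.31+.001*a),3),round(float(.31+.001*b),3)) for a,b in idx.reshape(-1,2) if b-a>8])
E
python3 - <<'E'
from h import *
hoops('w4'); hoops('w2')
im,W=cloud('w4'); z=W[...,2]; Q=W[...,:2]@RR.T
m=(z>.2)&(z<.23)&(Q[...,1]>-.29)&(Q[...,1]<-.2)&(abs(Q[...,0]-.386)<.04); q=Q[m]; print('board top',m.sum(),np.percentile(q[:,0],[2,50,98]),q[:,1].max(),np.median(z[m]))
E
```

```text
left 1328 y -0.2622 yawerr -0.22 runs [(0.332, 0.375), (0.398, 0.439), (0.459, 0.501), (0.523, 0.564)]
right 1131 y -0.3311 yawerr -0.22 runs [(0.332, 0.371), (0.402, 0.438), (0.459, 0.501), (0.524, 0.564)]
left 873 y -0.26 yawerr -0.16 runs [(0.333, 0.374), (0.395, 0.438), (0.459, 0.501), (0.542, 0.563)]
right 771 y -0.3287 yawerr -0.38 runs [(0.331, 0.374), (0.395, 0.437), (0.458, 0.499), (0.542, 0.564)]
board top 4178 [0.37364158 0.38641046 0.39961155] -0.24757112485544 0.2158492832730935
```

step_arm(motion="1 5 0 -1 0;1 15 0 0 0;1 15 0 0 0;1 15 0 0 0;1 15 0 0 0;1 8 0 0 0;1 4 0 0 0;1 2 0 0 0;1 0 0 0 0")

```text
time: 8.08
tool_pos: [0.4442, -0.1996, 0.1116]
ee_rot: [0.702, -0.082, 0.702, 0.082]
contact_force: [-0.6, 0.5, -1.8]
gripper_width: 0.0146
```

```bash
python3 - <<'E'
from h import *
st(); save('w5','wrist')
E
```

```text
tcp [ 0.4442 -0.1996  0.1116] Q [ 0.3863 -0.2965] yaw 13.38 downtilt [0. 0.] F [-0.6  0.5 -1.8] w 0.0146 t 8.08
```

View pics/w5.png

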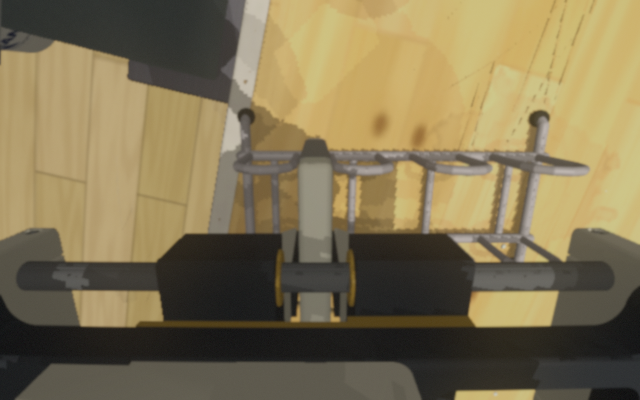

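step_arm(motion="1 2 0 0 0;0 0 0 0 0;0 0 0 0 0;0 0 0 0 0;0 0 0 0 0;0 0 0 0 0;0 -20 0 0 0;0 -40 0 0 0;0 -40 0 0 0;0 -40 0 0 0")

```text
time: 8.97
tool_pos: [0.4433, -0.1994, 0.2513]
ee_rot: [0.702, -0.082, 0.703, 0.082]
contact_force: [0.3, -0.8, -0.7]
gripper_width: 0.0459
```

```bash
python3 - <<'E'
from h import *
o,T,p=st(); save('w6','wrist'); hoops('w6')
im,W=cloud('w6'); z=W[...,2]; Q=W[...,:2]@RR.T
m=(z>.11)&(z<.15)&(Q[...,1]>-.35)&(Q[...,1]<-.24)&(abs(Q[...,0]-.386)<.04); q=Q[m]; print('board top',m.sum(),np.percentile(q[:,0],[2,50,98]),q[:,1].min(),q[:,1].max(),np.median(z[m]))
E
```

```text
tcp [ 0.4433 -0.1994  0.2513] Q [ 0.3855 -0.2961] yaw 13.35 downtilt [-0.001  0.001] F [ 0.3 -0.8 -0.7] w 0.0459 t 8.97
left 869 y -0.2664 yawerr -0.58 runs [(0.335, 0.378), (0.383, 0.398), (0.4, 0.442), (0.462, 0.483), (0.484, 0.504), (0.527, 0.546), (0.551, 0.568)]
right 811 y -0.3354 yawerr -0.1 runs [(0.335, 0.355), (0.356, 0.378), (0.4, 0.423), (0.424, 0.442), (0.462, 0.485), (0.49, 0.506), (0.527, 0.54), (0.552, 0.569)]
board top 1895 [0.3826847  0.38972456 0.39688377] -0.3499849672708644 -0.2517920460924415 0.14392889815713844
```

View pics/w6.png

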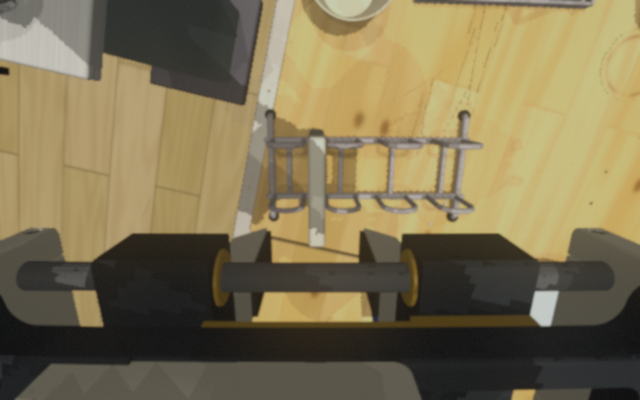

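step_arm(motion="-0.2 -10 35 15 0;-0.2 -10 35 15 0;-0.2 -10 35 15 0;-0.2 -10 35 16 0;-0.2 -10 35 16 0;-0.2 -10 35 16 0;-0.2 -10 35 16 0;-0.2 -2 34 16 0;-0.2 0 0 0 0;-0.2 0 0 0 0")

```text
time: 9.85
tool_pos: [0.5009, 0.1025, 0.3214]
ee_rot: [0.702, -0.084, 0.702, 0.084]
contact_force: [0.1, -0.4, -0.8]
gripper_width: 0.0547
```

```bash
python3 - <<'E'
from h import *
im,W=cloud('w6'); z=W[...,2]; Q=W[...,:2]@RR.T
m=(z>.055)&(z<.09)&(Q[...,0]>.46)&(Q[...,0]<.57)&(Q[...,1]>-.35)&(Q[...,1]<-.25); print('hoop top z',np.percentile(z[m],[50,90,97]))
o,T,p=st(); save('w7','wrist')
for n in ['big_board_center','medium_board_center','drainer']: print(n,r.tip_of('wrist',n))
E
```

```text
hoop top z [0.08176646 0.0860854  0.08708159]
tcp [0.5009 0.1025 0.3214] Q [ 0.511  -0.0156] yaw 13.58 downtilt [-0. -0.] F [ 0.1 -0.4 -0.8] w 0.0547 t 9.85
big_board_center [{'position': [0.5809, 0.2845, 0.1036], 'p': 0.81}]
medium_board_center [{'position': [0.6172, 0.1327, 0.0949], 'p': 0.95}]
drainer [{'position': [0.5704, 0.201, 0.0035], 'p': 0.62}]
```

View pics/w7.png

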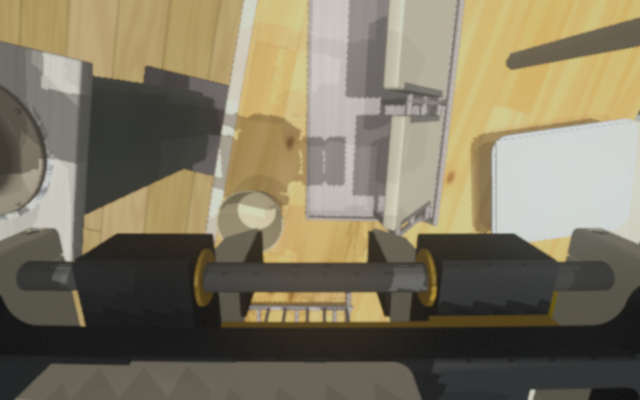

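```bash
python3 - <<'E'
from h import *
im,W=cloud('w7');x,y,z=W[...,0],W[...,1],W[...,2]
rng=np.random.default_rng(0)
for nm,y0,y1 in [('med',.06,.20),('big',.215,.37)]:
    m=(x>.5)&(x<.68)&(y>y0)&(y<y1)&(z>.085)&(z<.2); P=W[m]
    best=None
    for _ in range(600):
        a,b,c=P[rng.choice(len(P),3,replace=False)]; n=np.cross(b-a,c-a); L=np.linalg.norm(n)
        if L<1e-6: continue
        n/=L
        if abs(n[2])<.3: continue
        s=(abs((P-a)@n)<.003)
        if best is None or s.sum()>best.sum(): best=s
    I=P[best]; c=I.mean(0); n=np.linalg.svd(I-c,full_matrices=False)[2][2]; n*=np.sign(n[2])
    print(nm,len(P),best.sum(),'c',c.round(4),'n',n.round(3),'lean',np.degrees(np.arcsin(n[2])).round(1),'yaw',np.degrees(np.arctan2(n[1],n[0])).round(2),'top z',np.percentile(P[:,2],[97,99.5]).round(4))
    # extents in board frame
    yaw=np.arctan2(n[1],n[0]); e=np.array([-np.sin(yaw),np.cos(yaw),0]); up=np.cross(n,e); up*=np.sign(up[2])
    q=(P-c); print(' width ext',np.percentile(q@e,[.5,99.5]).round(4),'up ext',np.percentile((q@up)[best],[.5,99.5]).round(4))
    top=c+up*np.percentile((q@up)[best],99.5)+e*np.mean(np.percentile(q@e,[.5,99.5])); print(' top edge upper corner',top.round(4),'up',up.round(3))
m=(x>.40)&(x<.72)&(y>-.0)&(y<.37)&(z>.003)&(z<.03)
E
```

```text
med 4216 3220 c [0.5993 0.1315 0.1299] n [0.785 0.172 0.595] lean 36.5 yaw 12.34 top z [0.1557 0.1566]
 width ext [-0.061   0.0672] up ext [-0.0545  0.0338]
 top edge upper corner [0.579  0.1302 0.1571] up [-0.581 -0.127  0.804]
big 4274 3621 c [0.567  0.2536 0.1382] n [0.792 0.179 0.584] lean 35.7 yaw 12.76 top z [0.1758 0.1766]
 width ext [-0.0432  0.0476] up ext [-0.0645  0.0482]
 top edge upper corner [0.539  0.2495 0.1774] up [-0.57  -0.129  0.812]
```

```bash
python3 - <<'E'
from h import *
im,W=cloud('s3'); z=W[...,2]; Q=W[...,:2]@RR.T
tq=np.array([.5149,-.2994])
for z0 in np.arange(.1,.45,.02):
    m=(z>z0)&(z<z0+.02)&(abs(Q[...,0]-tq[0])<.14)&(abs(Q[...,1]-tq[1])<.14)
    if m.sum()>5: q=Q[m]-tq; print('%.2f rel TCP %.2f'%(z0,z0-.112),m.sum(),np.percentile(q,[1,99],axis=0).round(3).tolist())
for n in ['scene0','top0','w7']:
    im,W=cloud(n);x,y,z=W[...,0],W[...,1],W[...,2]
    m=(z>.28)&(z<.55)&(x>.64)&(x<.705)&(y>-.05)&(y<.45)
    for y0 in np.arange(-.05,.45,.025):
        k=m&(y>y0)&(y<y0+.025)
        if k.sum()>3: print(n,y0.round(3),k.sum(),np.percentile(x[k],[2]).round(3),np.percentile(z[k],[2,98]).round(3))
E
```

```text
0.10 rel TCP -0.01 138 [[-0.056, -0.139], [0.03, 0.005]]
0.12 rel TCP 0.01 194 [[-0.054, -0.138], [0.04, 0.009]]
0.14 rel TCP 0.03 59 [[-0.045, -0.021], [0.043, 0.006]]
0.16 rel TCP 0.05 35 [[-0.087, -0.034], [0.068, 0.031]]
0.18 rel TCP 0.07 285 [[-0.089, -0.037], [0.085, 0.034]]
0.20 rel TCP 0.09 349 [[-0.096, -0.037], [0.09, 0.032]]
0.22 rel TCP 0.11 438 [[-0.096, -0.036], [0.092, 0.032]]
0.24 rel TCP 0.13 125 [[-0.053, -0.023], [0.013, 0.021]]
0.26 rel TCP 0.15 222 [[-0.052, -0.037], [0.011, 0.035]]
0.28 rel TCP 0.17 301 [[-0.047, -0.135], [0.139, 0.025]]
0.30 rel TCP 0.19 297 [[-0.041, -0.138], [0.139, 0.018]]
0.32 rel TCP 0.21 313 [[-0.041, -0.138], [0.14, 0.019]]
0.34 rel TCP 0.23 191 [[-0.039, -0.137], [0.136, 0.021]]
0.36 rel TCP 0.25 168 [[-0.04, -0.138], [0.139, 0.023]]
0.38 rel TCP 0.27 134 [[-0.059, -0.138], [0.138, 0.03]]
0.40 rel TCP 0.29 201 [[-0.069, -0.138], [0.137, -0.02]]
0.42 rel TCP 0.31 293 [[-0.071, -0.138], [0.137, 0.061]]
0.44 rel TCP 0.33 442 [[-0.134, -0.13], [0.129, 0.074]]
scene0 0.05 165 [0.682] [0.389 0.54 ]
scene0 0.075 38 [0.683] [0.391 0.54 ]
scene0 0.35 368 [0.674] [0.335 0.504]
scene0 0.375 184 [0.67] [0.327 0.521]
scene0 0.4 69 [0.674] [0.358 0.52 ]
scene0 0.425 9 [0.684] [0.457 0.506]
top0 0.05 114 [0.685] [0.387 0.545]
top0 0.075 37 [0.685] [0.407 0.546]
top0 0.35 416 [0.679] [0.349 0.507]
top0 0.375 271 [0.675] [0.386 0.523]
top0 0.4 177 [0.679] [0.422 0.519]
top0 0.425 31 [0.687] [0.464 0.51 ]
```

step_arm(motion="-0.25 0 0 0 1;-0.25 20 2 21 0;-0.25 20 2 21 0;-0.25 20 2 22 0;-0.25 20 2 22 0;-0.25 25 0 0 0;-0.25 25 0 0 0;-0.25 20 0 0 0;-0.25 0 0 0 0")

```text
time: 10.8
tool_pos: [0.5809, 0.1255, 0.1671]
ee_rot: [0.7, -0.075, 0.706, 0.075]
contact_force: [-1.1, 0.7, -1.7]
gripper_width: 0.0568
```

```bash
python3 - <<'E'
from h import *
o,T,p=st(); save('w8','wrist'); save('s8','scene')
print((T.T@(np.array([.583,.129,.122])-p)*1000).round(1))
E
```

```text
tcp [0.5809 0.1255 0.1671] Q [ 0.5942 -0.0116] yaw 12.22 downtilt [-0.009 -0.001] F [-1.1  0.7 -1.7] w 0.0568 t 10.80
[45.1  2.9  3.1]
```

View pics/w8.png

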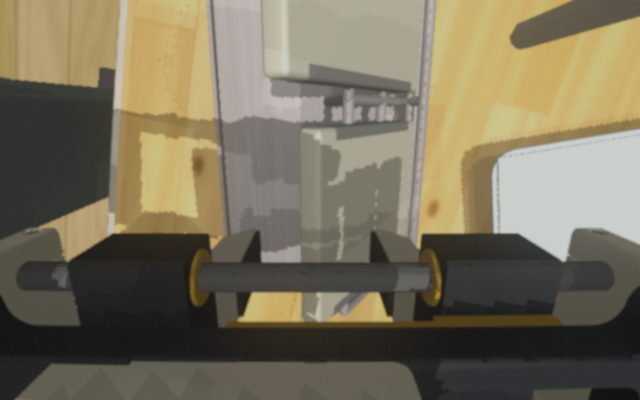

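View pics/s8.png

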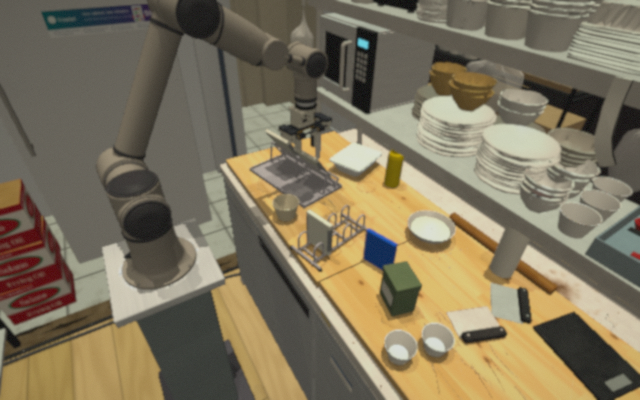

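step_arm(motion="-0.25 15 1 1 0;-0.25 15 1 1 0;-0.25 14 1 1 0;0 0 0 0 0;0.2 0 0 0 0;0.2 0 0 0 0;0.2 0 0 0 0;0.2 0 0 0 0", grip_force=15)

```text
time: 11.57
tool_pos: [0.5862, 0.1304, 0.1291]
ee_rot: [0.704, -0.076, 0.702, 0.076]
contact_force: [0.0, 0.4, -0.5]
gripper_width: 0.0369
```

```bash
python3 - <<'E'
from h import *
o,T,p=st(); save('w9','wrist')
E
```

```text
tcp [0.5862 0.1304 0.1291] Q [ 0.6005 -0.0081] yaw 12.35 downtilt [0.002 0.   ] F [ 0.   0.4 -0.5] w 0.0369 t 11.57
```

View pics/w9.png

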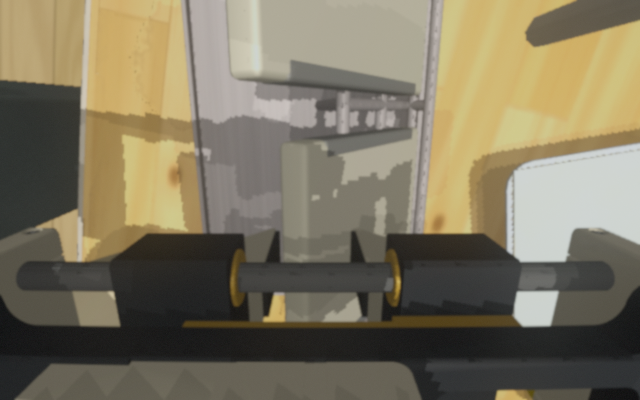

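step_arm(motion="0.2 0 0 4 0;0.2 0 0 4 0;0.25 0 0 4 0;0.3 0 0 4 0;0.35 0 0 4 0;0.4 0 0 0 0;0.45 0 0 0 0;0.5 0 0 0 0;0.5 0 0 0 0;0.5 0 0 0 0")

```text
time: 12.45
tool_pos: [0.6068, 0.1351, 0.1294]
ee_rot: [0.705, -0.076, 0.701, 0.076]
contact_force: [-1.0, -0.3, 8.1]
gripper_width: 0.03
```

```bash
python3 - <<'E'
from h import *
o,T,p=st(); save('w10','wrist'); save('s10','scene')
E
```

```text
tcp [0.6068 0.1351 0.1294] Q [ 0.6216 -0.0082] yaw 12.37 downtilt [0.004 0.001] F [-1.  -0.3  8.1] w 0.0300 t 12.45
```

View pics/w10.png

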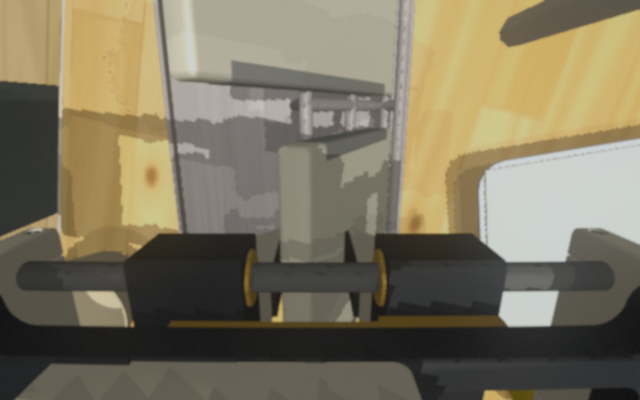

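step_arm(motion="0.7 -3 0 0 0;0.8 -3 0 0 0;1 -4 0 0 0;1 -5 0 -1 0;1 -5 0 -2 0;1 0 0 0 0;1 0 0 0 0", grip_force=20)

```text
time: 13.13
tool_pos: [0.6038, 0.1344, 0.1484]
ee_rot: [0.704, -0.076, 0.702, 0.076]
contact_force: [3.1, 1.2, 1.6]
gripper_width: 0.0262
```

```bash
python3 - <<'E'
from h import *
o,T,p=st(); save('w11','wrist'); save('s11','scene')
E
```

```text
tcp [0.6038 0.1344 0.1484] Q [ 0.6185 -0.0083] yaw 12.36 downtilt [0.004 0.001] F [3.1 1.2 1.6] w 0.0262 t 13.13
```

View pics/w11.png

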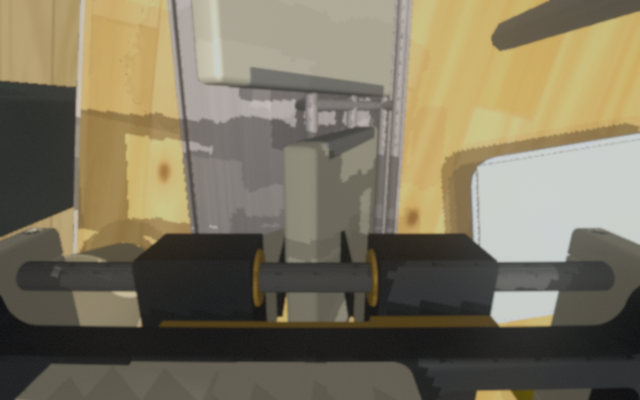

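```bash
cat >> h.py <<'E'
def face(n,y0,y1,x0=.5,x1=.7,z0=.05,z1=.26,yl=True):
    im,W=cloud(n);x,y,z=W[...,0],W[...,1],W[...,2]; rng=np.random.default_rng(0)
    m=(x>x0)&(x<x1)&(y>y0)&(y<y1)&(z>z0)&(z<z1); P=W[m]; best=None
    for _ in range(500):
        a,b,c=P[rng.choice(len(P),3,replace=False)]; k=np.cross(b-a,c-a); L=np.linalg.norm(k)
        if L<1e-7: continue
        k/=L
        if abs(k[2])>.75: continue
        s=(abs((P-a)@k)<.003)
        if best is None or s.sum()>best.sum(): best=s
    I=P[best]; c=I.mean(0); k=np.linalg.svd(I-c,full_matrices=False)[2][2]; k*=np.sign(k[0])
    print(n,len(P),best.sum(),'c',c.round(4),'lean %.1f'%np.degrees(np.arcsin(k[2])),'yaw %.1f'%np.degrees(np.arctan2(k[1],k[0])),'facez',np.percentile(I[:,2],[1,99]).round(4),'allz',np.percentile(P[:,2],[1,99]).round(4))
E
python3 - <<'E'
from h import *
for n in ['w9','w10','w11']: face(n,.145,.19,.55)
E
```

```text
w9 76197 43426 c [0.5959 0.1596 0.2271] lean -10.1 yaw -78.7 facez [0.1291 0.2454] allz [0.0668 0.2453]
w10 90050 52386 c [0.6065 0.1618 0.2294] lean -9.0 yaw -77.9 facez [0.1537 0.246 ] allz [0.0777 0.2458]
w11 78012 44676 c [0.6084 0.1634 0.2454] lean -18.5 yaw -78.7 facez [0.183  0.2596] allz [0.0924 0.2595]
```

```bash
sed -i 's/P=W\[m\]; best=None/m[232:]=False; P=W[m]; best=None/' h.py; python3 - <<'E'
from h import *
for n in ['w9','w10','w11']: face(n,.145,.2,.55,.7,.06,.22)
E
```

```text
w9 11541 9515 c [0.5974 0.1691 0.1218] lean 35.6 yaw 12.5 facez [0.0619 0.1559] allz [0.0623 0.196 ]
w10 10107 7717 c [0.612  0.1732 0.1324] lean 25.7 yaw 12.8 facez [0.063  0.1681] allz [0.0633 0.1977]
w11 8810 6339 c [0.6081 0.1727 0.148 ] lean 20.5 yaw 13.2 facez [0.0637 0.1861] allz [0.0652 0.2168]
```

step_arm(motion="1 -6 0 -3 0;1 -8 0 -3 0;1 -8 0 -3 0;1 -8 0 -3 0;1 -8 0 -3 0;1 -8 0 -3 0;1 -8 0 -3 0;1 0 0 0 0", grip_force=25)

```text
time: 13.9
tool_pos: [0.5831, 0.1299, 0.2033]
ee_rot: [0.705, -0.076, 0.701, 0.076]
contact_force: [6.0, 1.4, 2.8]
gripper_width: 0.0212
```

```bash
python3 - <<'E'
from h import *
o,T,p=st(); save('w12','wrist')
face('w12',.145,.2,.52,.7,.06,.3)
E
```

```text
tcp [0.5831 0.1299 0.2033] Q [ 0.5974 -0.0079] yaw 12.36 downtilt [0.005 0.001] F [6.  1.4 2.8] w 0.0212 t 13.90
w12 6653 4353 c [0.585  0.1691 0.2017] lean 15.2 yaw 13.1 facez [0.104  0.2357] allz [0.0979 0.2721]
```

View pics/w12.png

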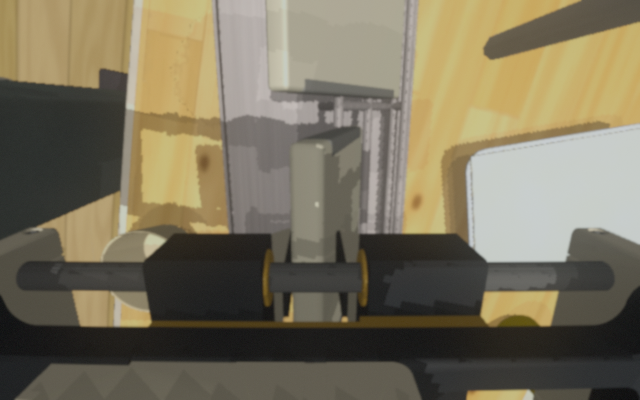

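step_arm(motion="1 -10 0 -2 0;1 -10 0 -2 0;1 -10 0 -2 0;1 -10 0 -2 0;1 -10 0 -2 0;1 0 0 0 0;1 0 0 0 0;1 0 0 0 0", grip_force=50)

```text
time: 14.62
tool_pos: [0.5715, 0.1274, 0.2512]
ee_rot: [0.703, -0.076, 0.703, 0.076]
contact_force: [-0.1, -0.1, -3.6]
gripper_width: 0.0147
```

```bash
python3 - <<'E'
from h import *
o,T,p=st(); save('w13','wrist')
face('w13',.145,.2,.52,.7,.1,.32)
E
```

```text
tcp [0.5715 0.1274 0.2512] Q [ 0.5855 -0.0076] yaw 12.36 downtilt [-0.001 -0.   ] F [-0.1 -0.1 -3.6] w 0.0147 t 14.62
w13 3573 1927 c [0.5639 0.1654 0.2737] lean 79.9 yaw 14.4 facez [0.2704 0.2754] allz [0.1561 0.3191]
```

View pics/w13.png

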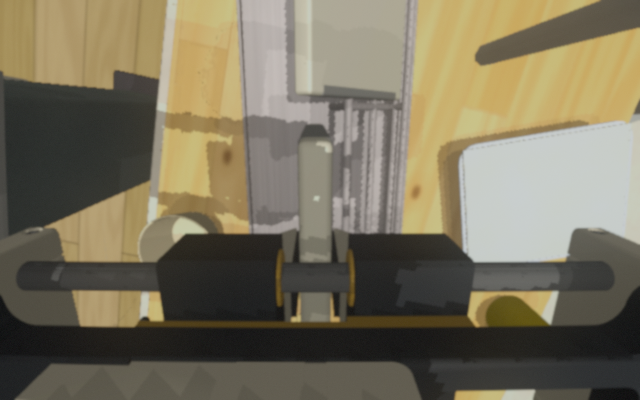

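```bash
cat >> h.py <<'E'
def held(n,half,zt,tol=.012):
    # +y end of held board top relative to TCP (tool y), and top z
    z_=np.load(f'pics/{n}.npz'); im,W=cloud(n); o=r.observe(); T=rot(o['ee_rot']); L=(W-o['tool_pos'])@T
    m=(abs(L[...,2])<.011)&(abs(-L[...,0]-zt)<tol)&(L[...,1]>.02)&(L[...,1]<.12); m[232:]=False
    l=L[m]; print('held n',len(l),'ymax',np.percentile(l[:,1],[97,99.7]).round(4),'=> centre y off %.4f'%(np.percentile(l[:,1],99.7)-half),'x med',np.median(l[:,2]).round(4),'top over TCP',np.median(-l[:,0]).round(4))
E
python3 - <<'E'
from h import *
held('w13',.06,.0225)
E
```

```text
held n 2983 ymax [0.0571 0.0577] => centre y off -0.0023 x med -0.0007 top over TCP 0.0226
```

step_arm(motion="1 0 0 0 -1;1 0 0 -27 0;1 0 0 -27 0;1 0 0 -27 0;1 0 0 -28 0;1 0 0 -28 0;1 0 -36 0 0;1 0 -36 0 0;1 0 -36 0 0;1 0 -36 0 0")

```text
time: 15.5
tool_pos: [0.4718, -0.0456, 0.2518]
ee_rot: [0.702, -0.083, 0.702, 0.083]
contact_force: [0.9, -0.1, -2.8]
gripper_width: 0.0145
```

step_arm(motion="1 0 -36 0 0;1 0 -36 0 0;1 0 -36 0 0;1 0 -34 0 0;1 10 0 0 0;1 10 0 0 0;1 0 0 0 0;1 0 0 0 0")

```text
time: 16.17
tool_pos: [0.504, -0.1812, 0.2307]
ee_rot: [0.701, -0.082, 0.703, 0.083]
contact_force: [0.2, 0.3, -3.6]
gripper_width: 0.0146
```

```bash
python3 - <<'E'
from h import *
o,T,p=st(); save('w14','wrist'); hoops('w14'); held('w14',.06,.0225)
im,W=cloud('w14'); z=W[...,2]; Q=W[...,:2]@RR.T
m=(z>.12)&(z<.15)&(Q[...,1]>-.35)&(Q[...,1]<-.24)&(abs(Q[...,0]-.386)<.025); q=Q[m]; print('small top',m.sum(),np.percentile(q[:,0],[2,50,98]),q[:,1].max(),np.median(z[m]))
E
```

```text
tcp [ 0.504  -0.1812  0.2307] Q [ 0.4487 -0.2923] yaw 13.43 downtilt [-0.002  0.002] F [ 0.2  0.3 -3.6] w 0.0146 t 16.17
left 1038 y -0.2622 yawerr -0.47 runs [(0.334, 0.364), (0.382, 0.431), (0.466, 0.502), (0.523, 0.565)]
right 965 y -0.3316 yawerr -0.28 runs [(0.333, 0.365), (0.393, 0.431), (0.466, 0.502), (0.523, 0.565)]
held n 2989 ymax [0.0571 0.0577] => centre y off -0.0023 x med -0.0007 top over TCP 0.0228
small top 1901 [0.38066846 0.38898257 0.39464301] -0.24829049490779137 0.1361988833813253
```

View pics/w14.png

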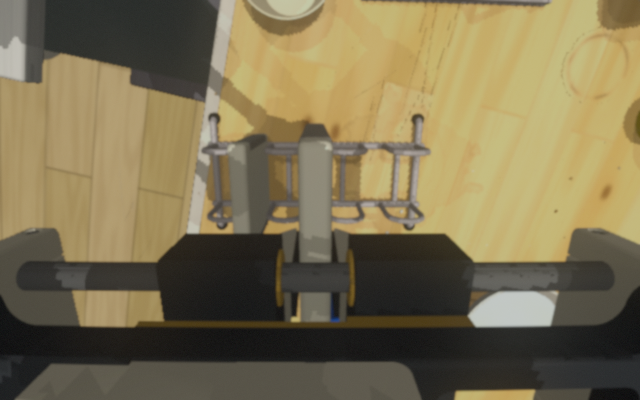

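step_arm(motion="1 15 -2 0 0;1 20 0 0 0;1 20 0 0 0;1 15 0 0 0;1 10 0 0 0;1 6 0 0 0;1 3 0 0 0;1 2 0 0 0;1 0 0 0 0")

```text
time: 16.97
tool_pos: [0.5055, -0.1844, 0.1412]
ee_rot: [0.703, -0.083, 0.702, 0.082]
contact_force: [0.3, 0.6, -3.4]
gripper_width: 0.0144
```

```bash
python3 - <<'E'
from h import *
o,T,p=st(); save('w15','wrist'); hoops('w15'); held('w15',.06,.0225)
E
```

```text
tcp [ 0.5055 -0.1844  0.1412] Q [ 0.4495 -0.2958] yaw 13.38 downtilt [ 0.001 -0.   ] F [ 0.3  0.6 -3.4] w 0.0144 t 16.97
left 2052 y -0.2618 yawerr -0.65 runs [(0.333, 0.356), (0.38, 0.395), (0.396, 0.436), (0.461, 0.501), (0.522, 0.564)]
right 58 y -0.3295 yawerr 0.14 runs []
held n 2987 ymax [0.0571 0.0577] => centre y off -0.0023 x med -0.0007 top over TCP 0.0227
```

View pics/w15.png

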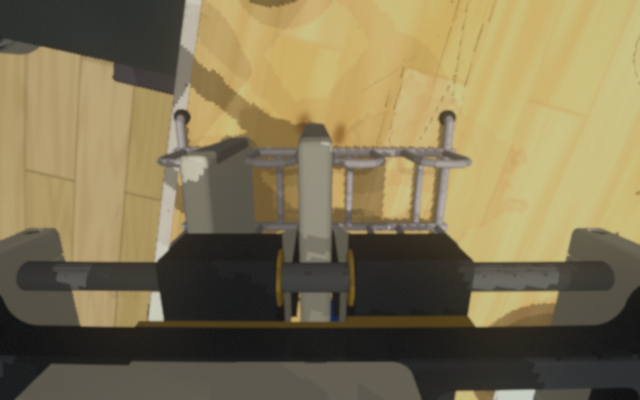

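In the slot, 3 mm above the floor. Lower the last bit, release and retreat.

step_arm(motion="1 3 0 0 0;1 1 0 0 0;0.5 0 0 0 0;0.2 0 0 0 0;0.2 0 0 0 0;0.2 0 0 0 0;0.2 0 0 0 0;0.2 -25 0 0 0;0.2 -30 0 0 0;0 -35 0 0 0")

```text
time: 17.85
tool_pos: [0.5042, -0.184, 0.2264]
ee_rot: [0.701, -0.081, 0.703, 0.083]
contact_force: [0.2, -0.8, -0.2]
gripper_width: 0.0399
```

step_arm(motion="-0.2 -30 20 0 0;-0.2 -25 30 0 0;-0.2 0 0 0 0;-0.2 0 0 0 0")

```text
time: 18.18
tool_pos: [0.494, -0.1351, 0.2832]
ee_rot: [0.703, -0.084, 0.701, 0.082]
contact_force: [0.6, 0.2, -0.7]
gripper_width: 0.0546
```

```bash
python3 - <<'E'
from h import *
o,T,p=st(); save('w16','wrist'); save('s16','scene')
im,W=cloud('w16'); z=W[...,2]; Q=W[...,:2]@RR.T
for a,b,c in [(.386,.11,.15),(.449,.14,.18)]:
    m=(z>b)&(z<c)&(Q[...,1]>-.37)&(Q[...,1]<-.2)&(abs(Q[...,0]-a)<.025); m[232:]=False; q=Q[m]; print(m.sum(),np.percentile(q[:,0],[2,50,98]),q[:,1].min(),q[:,1].max(),np.median(z[m]))
E
```

```text
tcp [ 0.494  -0.1351  0.2832] Q [ 0.4496 -0.2452] yaw 13.47 downtilt [ 0.003 -0.001] F [ 0.6  0.2 -0.7] w 0.0546 t 18.18
881 [0.37845671 0.38738315 0.39254897] -0.3019740509835623 -0.24769086509349575 0.13376411934560198
892 [0.44151562 0.44798111 0.45531131] -0.28607302281006736 -0.23709747319308308 0.15898565288526342
```

View pics/w16.png

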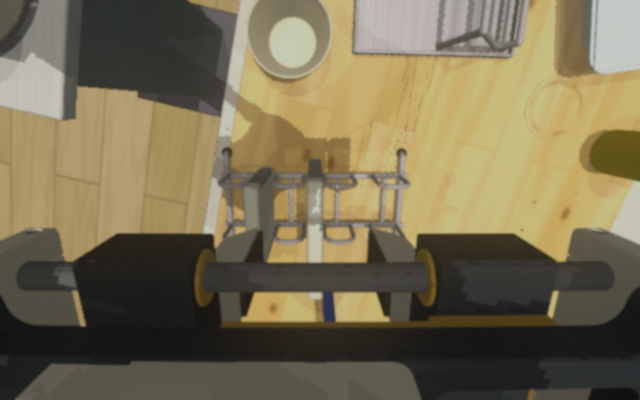

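View pics/s16.png

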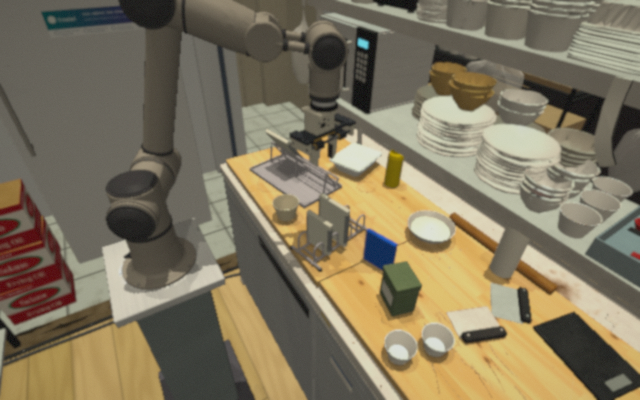

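step_arm(motion="-0.25 -2 38 13 0;-0.25 -2 38 13 0;-0.25 -2 38 13 0;-0.25 -2 38 14 0;-0.25 -2 38 14 0;-0.25 -2 38 14 0;-0.25 -2 38 14 0;-0.25 -2 38 14 0;-0.25 -2 38 14 0;-0.25 -2 38 14 0")

```text
time: 19.12
tool_pos: [0.5393, 0.2667, 0.2996]
ee_rot: [0.701, -0.082, 0.703, 0.082]
contact_force: [1.5, -0.9, -0.1]
gripper_width: 0.0573
```

```bash
python3 - <<'E'
from h import *
o,T,p=st()
print((T.T@(np.array([.538,.275,.149])-p)*1000).round(1))
E
```

```text
tcp [0.5393 0.2667 0.2996] Q [0.5862 0.1354] yaw 13.30 downtilt [-0.003 -0.001] F [ 1.5 -0.9 -0.1] w 0.0573 t 19.12
[150.6   8.5   1.1]
```

step_arm(motion="-0.25 10 6 0 0.7;-0.25 20 0 0 0;-0.25 25 0 0 0;-0.25 25 0 0 0;-0.25 20 0 0 0;-0.25 5 0 0 0;-0.25 0 0 0 0")

```text
time: 19.7
tool_pos: [0.5369, 0.2703, 0.1936]
ee_rot: [0.701, -0.078, 0.705, 0.077]
contact_force: [0.6, -0.8, -0.6]
gripper_width: 0.0573
```

```bash
python3 - <<'E'
from h import *
o,T,p=st(); save('w17','wrist'); save('s17','scene')
print((T.T@(np.array([.538,.275,.149])-p)*1000).round(1))
face('w17',.28,.36,.48,.68,.06,.19)
im,W=cloud('w17'); L=(W-p)@T; m=(W[...,2]>.17)&(W[...,2]<.19); m[232:]=False; l=L[m&(abs(L[...,1])<.15)&(abs(L[...,2])<.05)]; print('top region rel tool',len(l),np.percentile(l[:,1],[1,99]),np.percentile(l[:,2],[1,50,99]))
E
```

```text
tcp [0.5369 0.2703 0.1936] Q [0.5847 0.1394] yaw 12.60 downtilt [-0.006 -0.002] F [ 0.6 -0.8 -0.6] w 0.0573 t 19.70
[44.6  4.4  2.4]
w17 11818 10349 c [0.5581 0.3155 0.136 ] lean 35.7 yaw 12.3 facez [0.0625 0.1787] allz [0.0629 0.1786]
top region rel tool 3901 [0.00140664 0.07173423] [-0.01040009 -0.0015431   0.00699272]
```

View pics/w17.png

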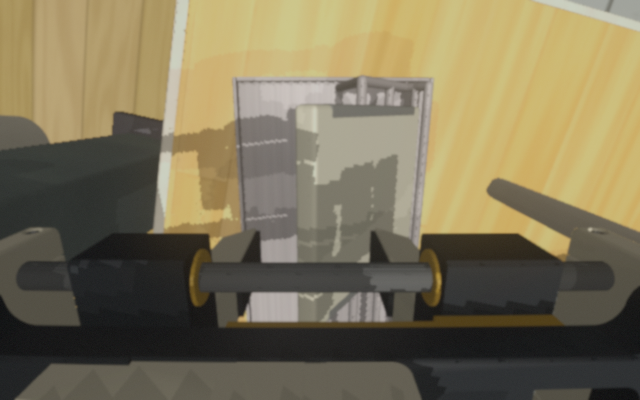

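View pics/s17.png

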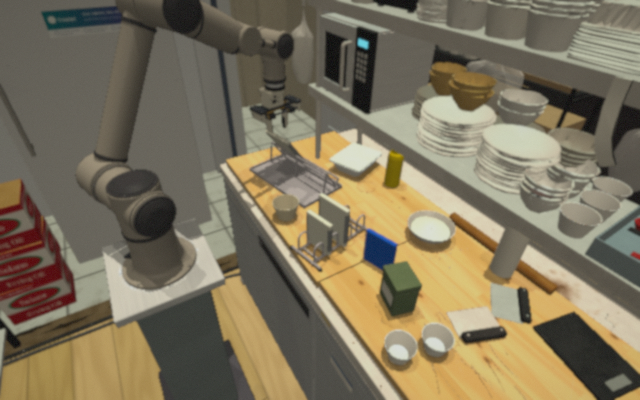

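step_arm(motion="-0.25 15 1 1 0;-0.25 15 1 1 0;-0.25 14 0 2 0;0 2 0 0 0;0.2 0 0 0 0;0.2 0 0 0 0;0.2 0 0 0 0;0.2 0 0 0 0;0.2 0 0 0 0", grip_force=15)

```text
time: 20.55
tool_pos: [0.5415, 0.2744, 0.1516]
ee_rot: [0.703, -0.078, 0.702, 0.078]
contact_force: [0.7, 0.9, -0.7]
gripper_width: 0.037
```

```bash
python3 - <<'E'
from h import *
o,T,p=st(); save('w18','wrist'); face('w18',.28,.36,.48,.68,.06,.2)
E
```

```text
tcp [0.5415 0.2744 0.1516] Q [0.5901 0.1424] yaw 12.66 downtilt [0.001 0.001] F [ 0.7  0.9 -0.7] w 0.0370 t 20.55
w18 16311 14210 c [0.555  0.3175 0.1358] lean 35.4 yaw 12.5 facez [0.0626 0.1764] allz [0.0631 0.1764]
```

View pics/w18.png

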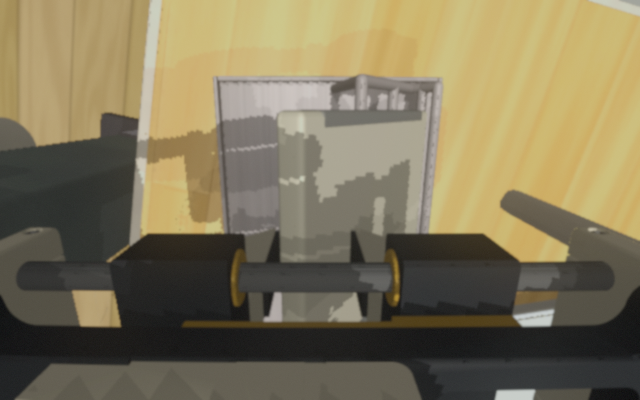

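step_arm(motion="0.2 0 0 4 0;0.2 0 0 4 0;0.2 0 0 4 0;0.2 0 0 4 0;0.25 0 0 4 0;0.3 0 0 4 0;0.35 0 0 4 0;0.4 0 0 4 0;0.5 0 0 0 0;0.5 0 0 0 0")

```text
time: 21.43
tool_pos: [0.5745, 0.2818, 0.153]
ee_rot: [0.705, -0.078, 0.701, 0.078]
contact_force: [-0.9, -0.5, 8.6]
gripper_width: 0.0286
```

```bash
python3 - <<'E'
from h import *
o,T,p=st(); save('w19','wrist'); face('w19',.28,.36,.48,.68,.06,.22)
E
```

```text
tcp [0.5745 0.2818 0.153 ] Q [0.624  0.1419] yaw 12.65 downtilt [0.006 0.002] F [-0.9 -0.5  8.6] w 0.0286 t 21.43
w19 12215 9483 c [0.5783 0.3253 0.1548] lean 21.4 yaw 12.5 facez [0.064  0.1954] allz [0.0651 0.1954]
```

View pics/w19.png

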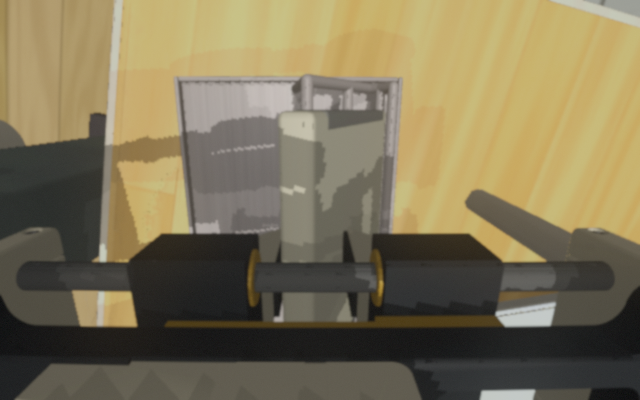

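step_arm(motion="0.7 -3 0 0 0;0.8 -3 0 0 0;1 -4 0 0 0;1 -5 0 -1 0;1 -6 0 -2 0;1 -8 0 -3 0;1 -8 0 -3 0;1 -8 0 -3 0;1 0 0 0 0", grip_force=25)

```text
time: 22.23
tool_pos: [0.5633, 0.2792, 0.1977]
ee_rot: [0.706, -0.077, 0.7, 0.078]
contact_force: [6.3, 1.4, 2.2]
gripper_width: 0.0186
```

```bash
python3 - <<'E'
from h import *
o,T,p=st(); save('w20','wrist'); face('w20',.28,.36,.48,.68,.06,.26)
E
```

```text
tcp [0.5633 0.2792 0.1977] Q [0.6124 0.142 ] yaw 12.64 downtilt [0.008 0.002] F [6.3 1.4 2.2] w 0.0186 t 22.23
w20 6773 3903 c [0.5616 0.3223 0.2005] lean 9.9 yaw 12.4 facez [0.0774 0.2318] allz [0.0821 0.2316]
```

View pics/w20.png

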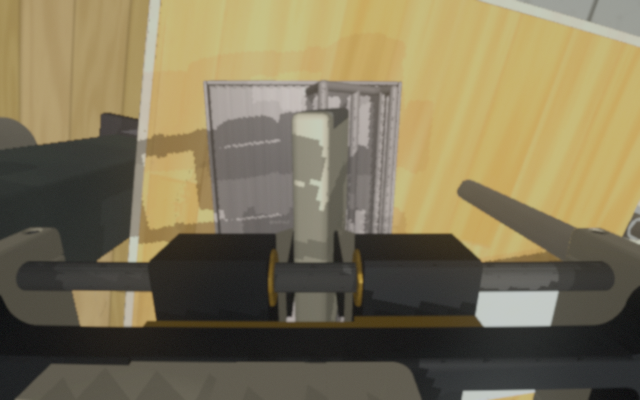

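step_arm(motion="1 -8 0 -1 0;1 -10 0 -2 0;1 -10 0 -2 0;1 -10 0 -2 0;1 -12 0 -2 0;1 -12 0 -2 0;1 -10 0 -2 0;1 0 0 0 0;1 0 0 0 0;1 0 0 0 0", grip_force=50)

```text
time: 23.12
tool_pos: [0.5476, 0.2757, 0.2667]
ee_rot: [0.702, -0.078, 0.703, 0.078]
contact_force: [-0.0, -0.2, -4.0]
gripper_width: 0.0147
```

```bash
python3 - <<'E'
from h import *
o,T,p=st(); save('w21','wrist'); held('w21',.07,.034,.02)
E
```

```text
tcp [0.5476 0.2757 0.2667] Q [0.5964 0.1422] yaw 12.66 downtilt [-0.002 -0.001] F [-0.  -0.2 -4. ] w 0.0147 t 23.12
held n 4416 ymax [0.0679 0.0693] => centre y off -0.0007 x med -0.0007 top over TCP 0.0309
```

View pics/w21.png

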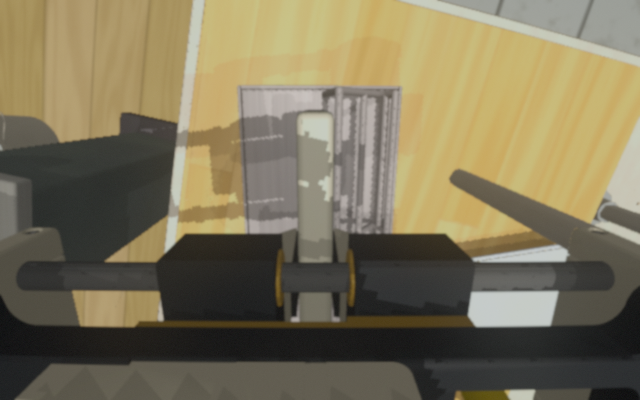

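step_arm(motion="1 -7 0 0 -0.7;1 -5 0 -28 0;1 0 0 -28 0;1 0 0 -28 0;1 0 -36 0 0;1 0 -36 0 0;1 0 -36 0 0;1 0 -36 0 0;1 0 -36 0 0;1 0 -36 0 0")

```text
time: 24.0
tool_pos: [0.5162, 0.0446, 0.28]
ee_rot: [0.702, -0.083, 0.702, 0.083]
contact_force: [0.8, 0.7, -2.6]
gripper_width: 0.0146
```

step_arm(motion="1 0 -36 0 0;1 0 -36 0 0;1 0 -36 0 0;1 0 -36 0 0;1 0 -36 0 0;1 0 -36 0 0;1 0 0 0 0;1 0 0 0 0;1 0 0 0 0")

```text
time: 24.75
tool_pos: [0.5658, -0.1636, 0.2794]
ee_rot: [0.702, -0.082, 0.703, 0.083]
contact_force: [-0.0, -0.3, -2.8]
gripper_width: 0.0149
```

```bash
python3 - <<'E'
from h import *
o,T,p=st(); save('w22','wrist'); hoops('w22'); held('w22',.07,.031)
E
```

```text
tcp [ 0.5658 -0.1636  0.2794] Q [ 0.513  -0.2895] yaw 13.35 downtilt [-0.001  0.001] F [-0.  -0.3 -2.8] w 0.0149 t 24.75
left 813 y -0.2614 yawerr -0.33 runs [(0.34, 0.354), (0.381, 0.396), (0.397, 0.422), (0.469, 0.491), (0.533, 0.564)]
right 746 y -0.3308 yawerr -0.21 runs [(0.334, 0.355), (0.393, 0.422), (0.459, 0.491), (0.533, 0.565)]
held n 4397 ymax [0.0679 0.0693] => centre y off -0.0007 x med -0.0007 top over TCP 0.0309
```

View pics/w22.png

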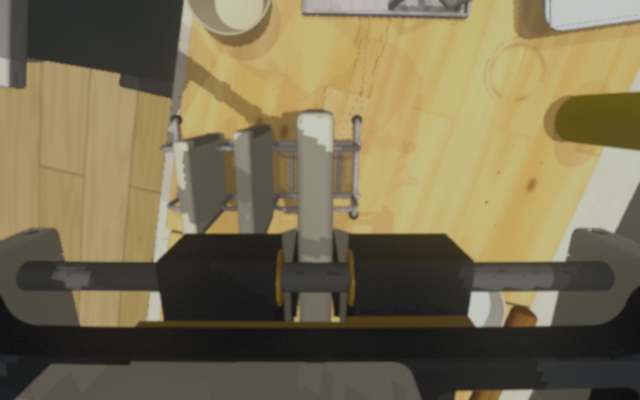

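step_arm(motion="1 10 -3 0 0;1 20 -3 0 0;1 20 0 0 0;1 20 0 0 0;1 20 0 0 0;1 15 0 0 0;1 8 0 0 0;1 5 0 0 0;1 3 0 0 0;1 0 0 0 0")

```text
time: 25.63
tool_pos: [0.5676, -0.1694, 0.1588]
ee_rot: [0.702, -0.082, 0.702, 0.082]
contact_force: [-1.2, 0.2, -3.2]
gripper_width: 0.0149
```

```bash
python3 - <<'E'
from h import *
o,T,p=st(); save('w23','wrist'); held('w23',.07,.031)
E
```

```text
tcp [ 0.5676 -0.1694  0.1588] Q [ 0.5133 -0.2956] yaw 13.39 downtilt [0. 0.] F [-1.2  0.2 -3.2] w 0.0149 t 25.63
held n 4392 ymax [0.0679 0.0693] => centre y off -0.0007 x med -0.0007 top over TCP 0.031
```

View pics/w23.png

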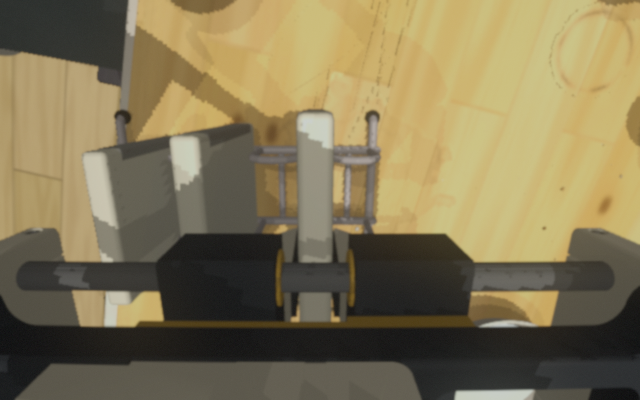

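step_arm(motion="1 3 0 0 0;1 1 0 0 0;0.5 0 0 0 0;0.3 0 0 0 0;0.3 0 0 0 0;0.3 0 0 0 0;0.3 0 0 0 0;0.3 -20 0 0 0;0.3 -30 0 0 0;0.3 -35 0 0 0")

```text
time: 26.52
tool_pos: [0.5665, -0.1694, 0.2391]
ee_rot: [0.701, -0.081, 0.704, 0.083]
contact_force: [1.4, -0.3, -0.1]
gripper_width: 0.0321
```

step_arm(motion="0 -30 0 0 0;0 -10 -20 -20 0;0 0 -25 -25 0;0 0 -25 -25 0;0 0 0 0 0;0 0 0 0 0;0 0 0 0 0")

```text
time: 27.1
tool_pos: [0.5156, -0.2538, 0.2797]
ee_rot: [0.702, -0.082, 0.702, 0.082]
contact_force: [-0.0, 0.2, 0.5]
gripper_width: 0.0458
```

```bash
python3 - <<'E'
from h import *
o,T,p=st(); save('w24','wrist'); save('s24','scene'); save('t24','top'); hoops('w24')
im,W=cloud('w24'); z=W[...,2]; Q=W[...,:2]@RR.T
for a,b,c in [(.386,.11,.15),(.449,.14,.175),(.513,.17,.2)]:
    m=(z>b)&(z<c)&(Q[...,1]>-.38)&(Q[...,1]<-.2)&(abs(Q[...,0]-a)<.025); m[232:]=False; q=Q[m]; print(m.sum(),np.percentile(q[:,0],[2,50,98]).round(4),q[:,1].min().round(4),q[:,1].max().round(4),np.median(z[m]))
for n in ['big_board_center','medium_board_center','small_board_center','tin','bowl','slot_back','slot_middle','slot_front']: print(n,r.tip_of('wrist',n),r.tip_of('top',n)[:2])
E
```

```text
tcp [ 0.5156 -0.2538  0.2797] Q [ 0.4434 -0.3657] yaw 13.32 downtilt [0.    0.001] F [-0.   0.2  0.5] w 0.0458 t 27.10
left 876 y -0.2629 yawerr 0.38 runs [(0.334, 0.367), (0.396, 0.437), (0.461, 0.501), (0.554, 0.563)]
right 799 y -0.3314 yawerr 0.04 runs [(0.335, 0.367), (0.396, 0.438), (0.461, 0.5), (0.553, 0.563)]
2205 [0.3801 0.3889 0.3946] -0.3472 -0.248 0.13535532619744556
2614 [0.4425 0.4494 0.4565] -0.3564 -0.2371 0.16055523443339176
4428 [0.5056 0.5111 0.5199] -0.3646 -0.2258 0.18531111146496768
big_board_center [{'position': [0.5669, -0.1676, 0.0976], 'p': 0.78}] [{'position': [0.5689, -0.1689, 0.1026], 'p': 0.76}]
medium_board_center [] [{'position': [0.5053, -0.184, 0.0871], 'p': 0.67}]
small_board_center [{'position': [0.5657, -0.3461, 0.0588], 'p': 0.93}, {'position': [0.4425, -0.2022, 0.0746], 'p': 0.66}] [{'position': [0.4469, -0.1998, 0.0771], 'p': 0.63}]
tin [{'position': [0.5264, -0.4713, -0.0015], 'p': 0.91}] [{'position': [0.5244, -0.4781, 0.0038], 'p': 0.73}, {'position': [0.4345, 0.0027, -0.0009], 'p': 0.68}]
bowl [] [{'position': [0.4344, 0.0011, -0.001], 'p': 0.84}]
slot_back [] [{'position': [0.5659, -0.1736, 0.0183], 'p': 0.94}]
slot_middle [] [{'position': [0.5086, -0.1844, 0.0139], 'p': 0.96}]
slot_front [] [{'position': [0.4467, -0.198, 0.0184], 'p': 0.86}]
```

View pics/w24.png

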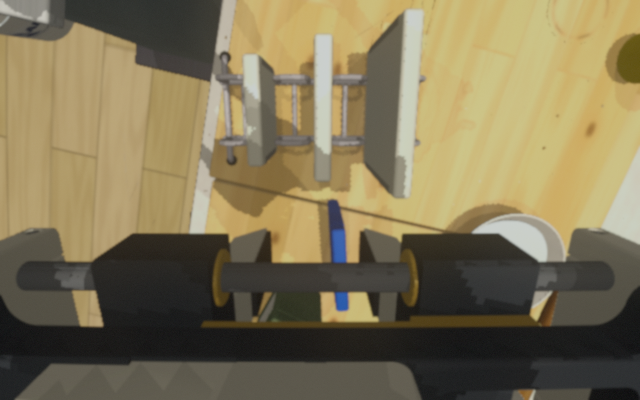

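View pics/s24.png

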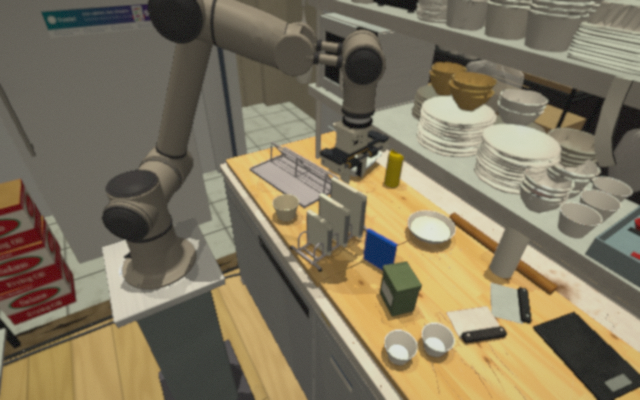

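All three boards stand in order in the wrist view: small at (258,110), medium at (322,108), big at (400,105). Their tops are at 135, 161 and 185 mm, against the expected 136, 161 and 186. The tin, bowl and blue look-alike are where they were, and the gripper is clear.

```bash
python3 - <<'E'
from cell import r
print(r.close_job())
E
```

```text
the job is handed in; nothing more can be done
None
```

All three boards are in the rack: big in the back slot, medium in the middle and small in front. I handed the job in at about 27.5 s of the 72 s allowed; no verdict was reported.

- **What I did:** I moved the small board from the back slot to the front one first. The other two leaned too much to grip flat, so I pushed each most of the way upright on the drainer. Then I pinched and lifted each one, which brought it upright in the grip, and lowered it into its slot.
- **Down on the floor:** the last wrist picture put the board tops at 135, 161 and 185 mm. Fully down would be 136, 161 and 186 mm.
- **Centring:** each board was within about 3 mm of its slot's middle across and 5 mm along, by my own measurement from the picture.
- **Bystanders:** in the networks' readings the tin and bowl were within about 5 mm of their first positions. In the final picture the gripper was clear of everything.
- **Disagreements:**
  - The networks placed the board centres up to about 9 mm higher than the measured tops imply. I went by the tops, because the wrist depth matched the known sizes.
  - The networks did not find the medium board or the slots in the last wrist picture, but did find them in the top picture.
  - One mid-job wrist reading, taken while the arm was still moving, was about 10 mm off in height, so I set it aside.

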